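# Lay out a trailer wheel-bearing kit in fitting order

### The job

Lay the new wheel-bearing kit out for fitting, in one straight row on the bench running on from the threaded tip of the stub axle and in line with it: nearest the tip the blue seal, then the large bright bearing, then the small bright bearing, then the yellow dust cap, each flat and the way up it lies now, with about a finger's width (15 mm) between neighbours and from tip to seal. Stand the castle nut, slots up, in the open dust cap so that it cannot get lost. Set the bearings down rather than dropping them, and leave the rusty old bearing, the grease tub and the spray can where they are.

Things in the scene. Friction and masses are not known exactly. Their poses are not given: they have to be found in the camera images.
- spindle: Trailer stub axle lying level on the bench, fixed: black 40 mm square bar, 105 mm long, then a stepped bright steel spindle, 40 mm at the shoulder down to 19 mm at the threaded tip; 245 mm long in all, top 40 mm, axis 20 mm above the bench. Origin: on the bench straight below the end of the tip. x: along the axle, out of the tip, away from the bar (the row runs this way); z up.
- seal: Blue rubber grease seal, a flat ring 62 mm across and 14 mm high, lying on the bench. Origin: centre of its underside; z up. Grip it across the outside.
- inner_bearing: The large new taper roller bearing, bright steel with a brass cage, 59 mm across, 17 mm high, about 0.17 kg, lying flat. Origin: centre of its underside; z up. Grip it across the outside.
- outer_bearing: The small new taper roller bearing, bright steel with a brass cage, 45 mm across, 15.5 mm high, about 0.12 kg, lying flat. Origin: centre of its underside; z up. Grip it across the outside.
- dust_cap: Yellow hub dust cap lying open side up like a small dish: 54 mm across the lip at the rim, 52 mm below it, 16 mm high, 48 mm across inside, inner floor 2.5 mm above its underside. Origin: centre of its underside; z up, out of the open side. Grip it across the outside.
- castle_nut: Dark steel slotted hexagon (castle) nut standing upright, slots up: 30 mm across flats, 34.6 mm across corners, 24 mm high; six 5.5 mm slots in the middle of the flats over the top 8 mm. Origin: centre of its underside; z up its axis; y square to one pair of flats, the others every 60 degrees. Stood in the dust cap, its top 10 mm stick out above the rim: hold it there.
- old_bearing: Old rust-brown taper roller bearing, 59 mm across, 17 mm high, lying among the kit; not part of the job. Origin: centre of its underside.
- grease_tub: Red grease tub with a black lid, 84 mm across, 58 mm high, standing on the bench; not part of the job. Origin: centre of its underside.
- spray_can: Green and silver spray can with a red cap, 65 mm across, 192 mm high, standing on the bench; not part of the job. Origin: centre of its underside.
Mind the look-alikes: they are no part of the job. Of the things shaped like the seal, the blue one is meant. Leave any turquoise look-alike of the spindle alone.

How it is judged:
At the end, for the whole second after the job is handed in: Seal, large bearing, small bearing, dust cap lie flat on the bench, same side up as at the start, in this order from the tip, centres within 15 mm of the axle's line, gaps (tip to seal too) 15 mm plus or minus 12; nut upright on the cap's floor, slots up; all released, at rest (y of seal in the frame of spindle between -0.015 and 0.015 m and height (world z) of each of seal, inner_bearing, outer_bearing, dust_cap below 0.005 m and y of inner_bearing in the frame of spindle between -0.015 and 0.015 m and y of outer_bearing in the frame of spindle between -0.015 and 0.015 m and y of dust_cap in the frame of spindle between -0.015 and 0.015 m and x of seal in the frame of spindle between 0.034 and 0.058 m and horizontal distance between inner_bearing and seal between 0.0635 and 0.0875 m and x of inner_bearing in the frame of spindle above 0.08 m and horizontal distance between outer_bearing and inner_bearing between 0.055 and 0.079 m and x of outer_bearing in the frame of spindle above 0.13 m and horizontal distance between dust_cap and outer_bearing between 0.0525 and 0.0765 m and x of dust_cap in the frame of spindle above 0.18 m and horizontal distance between castle_nut and dust_cap below 0.01 m and z of castle_nut in the frame of dust_cap between -0.001 and 0.006 m and angle between each of seal, inner_bearing, outer_bearing, dust_cap, castle_nut's own z axis and vertical below 0.15 rad and linear speed of each of seal, inner_bearing, outer_bearing, dust_cap, castle_nut below 0.02 m/s and angular speed of each of seal, inner_bearing, outer_bearing, dust_cap, castle_nut below 0.3 rad/s); the robot touches nothing.
It fails at once if the rusty old bearing is moved more than 25 mm (distance of old_bearing from where it was at the start of the episode above 0.025 m).
It fails at once if the grease tub is moved more than 25 mm (distance of grease_tub from where it was at the start of the episode above 0.025 m).
It fails at once if the spray can is moved more than 25 mm (distance of spray_can from where it was at the start of the episode above 0.025 m).
It fails at once if the large bearing is dropped or slammed down (faster than 0.6 m/s within 20 mm of the bench) (linear speed of inner_bearing above 0.6 m/s and height (world z) of inner_bearing below 0.02 m).
It fails at once if the small bearing is dropped or slammed down (faster than 0.6 m/s within 20 mm of the bench) (linear speed of outer_bearing above 0.6 m/s and height (world z) of outer_bearing below 0.02 m).
It also fails if it takes over 118 s, if anything falls off the work surface, if the arm or the gripper's body presses on something with over 40 N, if the wrist force passes 120 N, or if a joint passes its speed limit or range.

### The arm

A 7-joint arm with a two-finger parallel gripper is mounted at the origin on the work surface. World frame = base frame: x ahead of the robot, y to its left, z up, the work surface at z = 0. Lengths are in m, angles in rad, forces in N, time in s.
With the tool pointing down it reaches from about 0.425 to 0.875 m from the base axis. Payload 4.7 kg.
Tool frame: the origin (TCP) lies at the very end of the fingers, on their centre line; the grasp point (between the pads) lies 19 mm behind it; x points along the fingers, z is the direction in which the jaws open and shut, and the axes are right-handed (so a half turn about x gives the same grasp; the last joint's range is limited). The gripper opens to 87 mm and grips with 3 to 60 N. Pads are 19 mm wide; open, the fingers measure 117 mm over their backs; the gripper's body (75 mm by 190 mm) begins 51 mm behind the grasp point.
Start: joints at [-1.093, 0.321, -0.07, 1.45, 0.023, 1.371, -0.057], TCP at [0.291, 0.581, 0.223] pointing down, gripper open.
Joint ranges: [-2.86, 2.86], [-0.3, 2.09], [-1.38, 1.24], [0.06, 2.45], [-1.56, 4.7], [0.09, 2.05], [-2.69, 2.69]. Speed limits (rad/s): [2.57, 2.57, 3.14, 3.14, 3.14, 3.14, 3.14].

### API

Orientations are given as a rotation vector (axis times angle).
In Python, from bench import telemetry, viewer, workorder gives the robot as it stands.
- The arm moves only by the shell command python3 -m creep 'ROWS' [FORCE]. ROWS is JSON, a list of rows, each an object of numbers: "fingers": the opening, from 0 (shut) to 1 (fully open); "x", "y", "z": the shift along the tool's x, y, z in units of 40 mm (1.0 is 40 mm); "twist": the turn about the tool's x in units of 5 degrees (1.0 is 5 degrees). In form: [{"fingers": .., "x": .., "y": .., "z": .., "twist": ..}, ...]. A call has 1 to 20 rows; each row is the pose to reach, as a shift and turn from the pose commanded when the call began, along the tool's axes at that moment; what a row does not reach only later rows make up. A row lasts 1/12 s, in which the tool goes at most 41.7 mm and 7.16 degrees, less where a joint would pass 70% of its speed; a pose out of reach is approached as far as the arm can. A call with a gripper value outside its range is refused whole. The fingers move at their own pace and stop on an object; FORCE is the grip in N (left out, the last holds). Time passes only in rows, so rows that repeat a pose let the fingers close. It gives the time, the measured TCP pose, the force and the opening at its end, in the units of the state.
- telemetry.get_state(): the state, without advancing time (a new reading comes with each control period).
- viewer.get_image(name): name is "scene" or "top" or "wrist"; returns a dict with "pixels" (384x512x3 uint8, red, green, blue), "z_map" (384x512 float32, m along the optical axis (not along the pixel's ray), 0 where there is no reading), "K" (3x3 intrinsics, pixels), "dist_coeffs" ([k1, k2, p1, p2, k3] as OpenCV has them; the pictures are not rectified), "xyz" and "attitude" of the camera in the world. Camera axes: x right, y up, looking along -z (the intrinsics and any distortion apply to the point x, -y, -z); pixel columns grow to the right and rows downward; lengths in m; the calibration is good to about 2 mm. A picture is of the moment at which its call begins.
- workorder.close_job(): hands the job in, once; it reports no verdict.
The state is a dict: "time": time; "joint_positions": joint angles; "qd": joint speeds; "joint_torque": joint torques, N m; "position": TCP position; "tool_rot": TCP orientation; "ft_force": force on the tool from outside, world axes, zero at the start; "torque": the same for the moment, N m; "grip_width": opening from 0.0 (shut) to 1.0 (fully open).
Only numpy, scipy, OpenCV 4.12 (cv2) and the standard library are available. Lean on these libraries where they do the work, as an engineer would, in place of code of your own. Each camera call takes 0.05 s, during which the arm holds its last target.

## Working session

There is one attempt and no reset: what is moved stays moved. The work goes in short steps, Python scripts to look and compute and a shell command to move; the robot and the scene stay as the last step left them, time stands still between calls to the robot, and variables do not carry over. Pictures are saved under pics/ and viewed, and the job is handed in when it is done.

```bash
ls -la; mkdir -p pics
cat > h.py <<'E'
import numpy as np, cv2
from bench import telemetry, viewer, workorder
from scipy.spatial.transform import Rotation as R
def rot(a):
    a=np.array(a,float)
    if a.shape==(3,3): return a
    if a.size==4: return R.from_quat(a).as_matrix()
    return R.from_rotvec(a.ravel()).as_matrix()
def world(im,us,vs,d=None):
    """pixels->world using z_map"""
    us=np.atleast_1d(us).astype(float);vs=np.atleast_1d(vs).astype(float)
    n=cv2.undistortPoints(np.stack([us,vs],1).reshape(-1,1,2),np.array(im["K"]),np.array(im["dist_coeffs"])).reshape(-1,2)
    if d is None: d=im["z_map"][vs.astype(int),us.astype(int)]
    pc=np.stack([n[:,0]*d,-n[:,1]*d,-d*np.ones(len(n))],1)
    return pc@rot(im["attitude"]).T+np.array(im["xyz"])
def onplane(im,us,vs,z):
    a=world(im,us,vs,np.ones(np.size(us)));c=np.array(im["xyz"]);r=a-c
    return c+r*((z-c[2])/r[:,2])[:,None]
def save(im,fn,crop=None,s=1):
    p=im["pixels"]
    if crop: p=p[crop[1]:crop[3],crop[0]:crop[2]]
    p=cv2.resize(p,None,fx=s,fy=s,interpolation=cv2.INTER_CUBIC)
    cv2.imwrite(fn,p[:,:,::-1])
E
python3 - <<'E'
from h import *
s=telemetry.get_state(); print(s)
for n in["scene","top","wrist"]:
    im=viewer.get_image(n); save(im,f"pics/{n}0.png",s=1.5); print(n,im["K"],im["dist_coeffs"],im["xyz"],im["attitude"])
E
```

```text
total 12
drwxr-xr-x  3 agent agent 4096 Dec  7 04:02 .
drwxr-xr-x 23 root  root  4096 Dec  7 04:02 ..
drwxr-xr-x  2 agent agent 4096 Dec  7 04:02 pics
{'time': 0.0, 'joint_positions': array([-1.09287659,  0.32183806, -0.07007404,  1.45171976,  0.02261477,
        1.37080838, -0.05689273]), 'qd': array([-3.25267580e-04, -1.54017175e-03,  2.11186852e-03,  1.99260034e-03,
        4.96848374e-05, -7.44570424e-05,  1.25865649e-03]), 'joint_torque': array([ 6.24966788e-06, -4.91288173e+01, -4.03948138e-01, -3.12525594e+01,
       -6.40731817e-02,  4.38777928e-02,  1.84601813e-04]), 'position': array([0.29058573, 0.58078062, 0.2214292 ]), 'tool_rot': array([-0.86230241,  1.39526818,  0.86042819]), 'ft_force': array([ 0.34673162, -0.17491826, -0.19034181]), 'torque': array([ 0.02779115, -0.03551748,  0.01312321]), 'grip_width': 1.003988755608445}
scene [[423.96824242   0.         258.12154786]
 [  0.         423.96824242 192.20648464]
 [  0.           0.           1.        ]] [0.00829223 0.         0.         0.         0.        ] [ 1.16559825 -0.82736604  0.89507446] [0.83602247 0.27934865 0.62128298]
top [[478.87369962   0.         254.10993875]
 [  0.         478.87369962 193.85888423]
 [  0.           0.           1.        ]] [0.04348066 0.         0.         0.         0.        ] [ 0.38361405 -0.02243897  1.22104391] [ 0.08315138 -0.12184107 -1.57456716]
wrist [[278.85801033   0.         255.01694315]
 [  0.         278.85801033 194.04435883]
 [  0.           0.           1.        ]] [-0.03116834  0.          0.          0.          0.        ] [0.22149579 0.61615368 0.38499056] [-0.25638659 -0.15676743  1.10025595]
```

View pics/scene0.png

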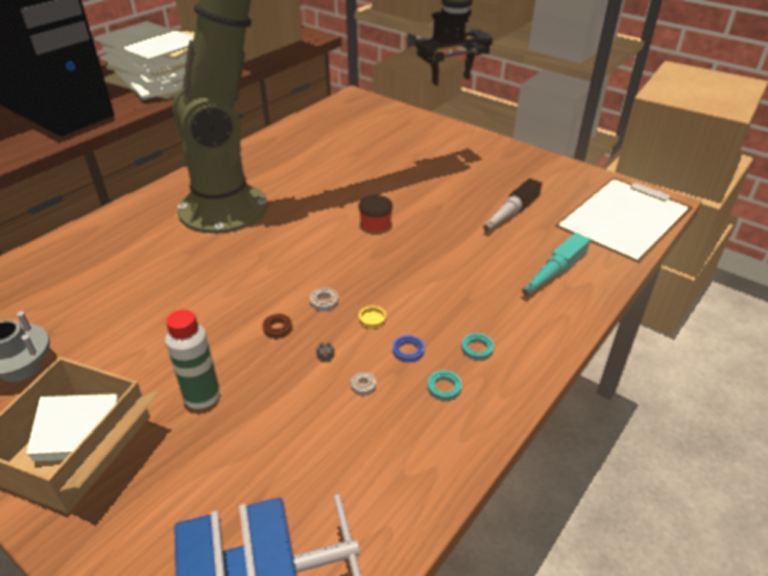

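View pics/top0.png

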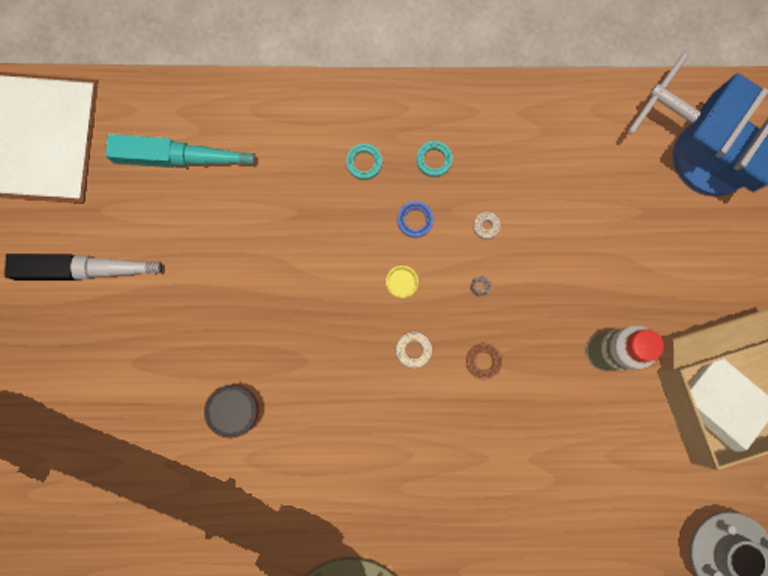

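View pics/wrist0.png

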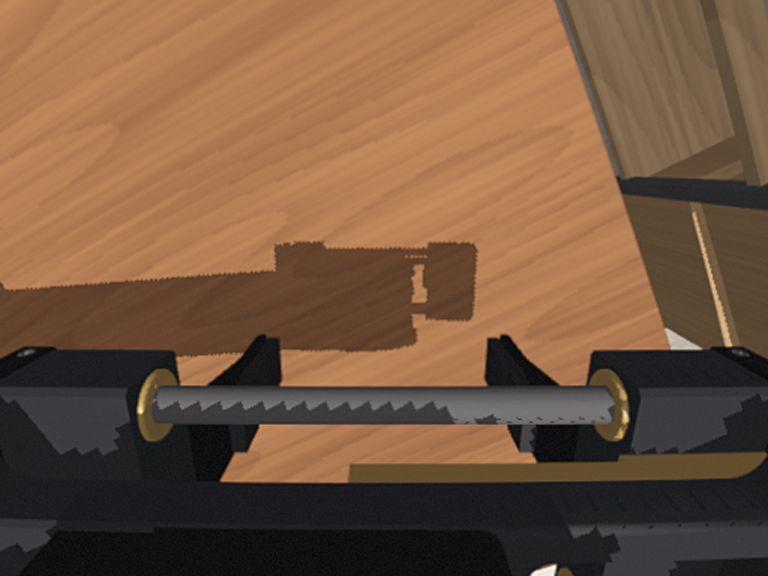

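The top view, at 1.5x scale, shows these candidates:
- **Seal:** blue ring at (415,220). The turquoise rings at (364,161) and (435,159) are look-alikes.
- **Large bearing:** bright one at (414,350). The rusty one at (484,360) is the look-alike.
- **Small bearing:** (487,225).
- **Cap and nut:** cap at (402,281), nut at (480,286).
- **Axle:** black bar with its tip at (163,268). The turquoise decoy is at (180,150).

Next I'll measure these and take close crops.

Run:
```python
from h import *
im=viewer.get_image("top"); np.save("top0.npy",im,allow_pickle=True)
save(im,"pics/crop_kit.png",(225,90,345,260),3.4); save(im,"pics/crop_sp.png",(0,80,180,200),4)
s=telemetry.get_state();M=rot(s["tool_rot"]);print("tool axes cols\n",M.round(4))
P=im["pixels"].astype(int)
vv,uu=np.mgrid[0:384,0:512]
W=world(im,uu.ravel(),vv.ravel(),im["z_map"].ravel()).reshape(384,512,3)
print("bench z", np.median(W[130:170,130:220,2]))
hsv=cv2.cvtColor(im["pixels"],cv2.COLOR_RGB2HSV)
for n,(u,v,D,h) in dict(seal=(277,147,62,14),inner=(276,233,59,17),outer=(325,150,45,15.5),cap=(268,188,54,16),nut=(320,191,34,24),old=(323,240,59,17)).items():
    r=22
    sub=W[v-r:v+r,u-r:u+r]; m=(sub[...,2]>np.median(W[130:170,130:220,2])+ .005)
    nl,lab,st,cen=cv2.connectedComponentsWithStats(m.astype(np.uint8))
    k=max(range(1,nl),key=lambda i:st[i,4]); mk=lab==k
    ys,xs=np.nonzero(mk); hull=cv2.convexHull(np.stack([xs+u-r,ys+v-r],1).astype(np.float32))
    (cx,cy),rad=cv2.minEnclosingCircle(hull)
    ztop=np.percentile(sub[mk][:,2],90)
    print(n,"px",(round(cx,1),round(cy,1)),"c@h",onplane(im,[cx],[cy],h/1000)[0].round(4),"diam",round(2*(rad+.5)*(im['xyz'][2]-h/1000)/478.9,4),"ztop",ztop.round(4))
```

```text
tool axes cols
 [[-5.000e-04 -8.944e-01  4.473e-01]
 [-1.100e-03  4.473e-01  8.944e-01]
 [-1.000e+00 -1.000e-04 -1.200e-03]]
bench z 0.000278070742198655
seal px (276.7, 145.7) c@h [ 0.6668 -0.1121  0.014 ] diam 0.0644 ztop 0.0158
inner px (275.9, 232.9) c@h [ 0.4423 -0.1068  0.017 ] diam 0.0633 ztop 0.0183
outer px (324.4, 149.9) c@h [ 0.655  -0.2349  0.0155] diam 0.0482 ztop 0.0165
cap px (268.0, 187.0) c@h [ 0.559  -0.0883  0.016 ] diam 0.0551 ztop 0.0192
nut px (320.5, 190.0) c@h [ 0.5496 -0.2207  0.024 ] diam 0.0365 ztop 0.0252
old px (322.5, 240.5) c@h [ 0.4226 -0.2235  0.017 ] diam 0.0634 ztop 0.0181
```

View pics/crop_kit.png

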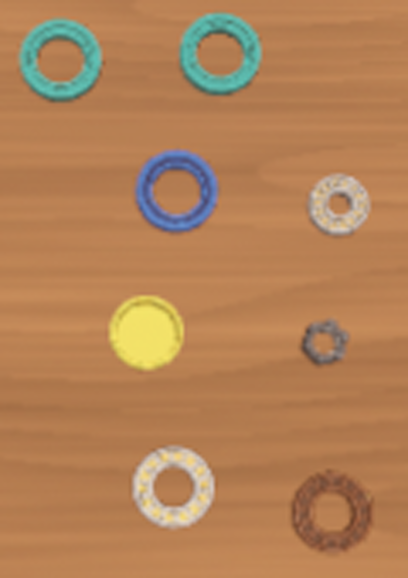

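View pics/crop_sp.png

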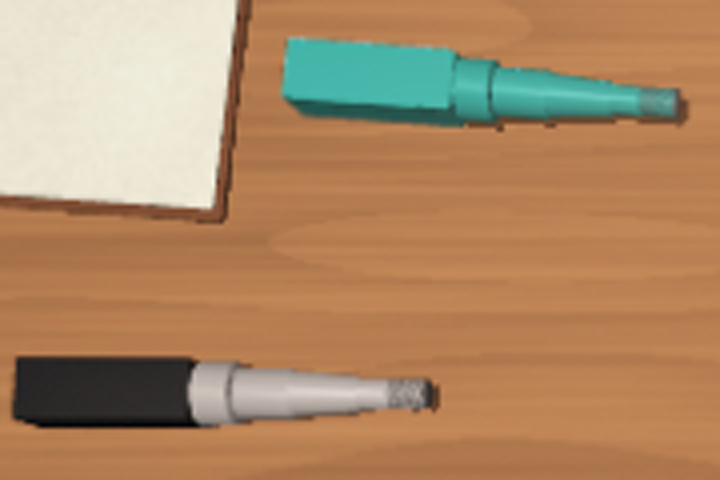

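The crops confirm the choices: blue seal, bright large and small bearings, yellow cap, nut, and the black and bright axle. Next I'll fit the axle's line.

Run:
```python
from h import *
im=np.load("top0.npy",allow_pickle=True).item()
vv,uu=np.mgrid[0:384,0:512]
W=world(im,uu.ravel(),vv.ravel(),im["z_map"].ravel()).reshape(384,512,3)
m=np.zeros((384,512),bool); m[160:195,0:115]=1
m&=(W[...,2]>0.016)
p=W[m]; print("y range",p[:,1].min(),p[:,1].max(),"zmax",np.percentile(p[:,2],99))
# bins
pts=[]
for c in range(0,115):
    q=W[160:195,c][m[160:195,c]]
    if len(q)<3: continue
    t=q[q[:,2]>q[:,2].max()-.004]
    pts.append([t[:,1].mean(),(t[:,0].min()+t[:,0].max())/2,q[:,2].max(),np.ptp(t[:,0])])
pts=np.array(pts)
for a in pts[::6]: print(a.round(4))
print(pts[-5:].round(4))
k,b=np.polyfit(pts[:,0],pts[:,1],1);print("all fit x=",k,b)
s=pts[:,0]>.42; 
for nm,sel in(("bar",pts[:,0]>pts[:,0].max()-.1),("spin",pts[:,0]<pts[:,0].max()-.11)):
    kk,bb=np.polyfit(pts[sel,0],pts[sel,1],1);print(nm,kk,bb, "at .2:",kk*.3+bb)
res=pts[:,1]-k*pts[:,0]-b;print(res.std())
```

```text
y range -0.022438965164043333 0.5603304332840766 zmax 1.2210439059869205
[0.5592 0.5717 0.0434 0.0125]
[0.5449 0.5847 0.045  0.0295]
[-0.0224  0.3836  1.221   0.    ]
[-0.0224  0.3836  1.221   0.    ]
[0.5033 0.5837 0.0428 0.0367]
[0.4876 0.5858 0.0461 0.027 ]
[0.4741 0.5846 0.0447 0.0352]
[0.4597 0.586  0.0456 0.0322]
[0.4457 0.5837 0.0429 0.0175]
[0.4337 0.5832 0.0369 0.0247]
[0.4192 0.5834 0.0371 0.0198]
[0.4045 0.5843 0.0372 0.0177]
[0.3911 0.5873 0.0354 0.0127]
[-0.0224  0.3836  1.221   0.    ]
[0.3601 0.585  0.0388 0.    ]
[0.3484 0.5841 0.0304 0.0099]
[0.3333 0.5814 0.0317 0.0045]
[0.3188 0.5836 0.0314 0.0051]
[[0.3227 0.5808 0.0334 0.    ]
 [0.3213 0.5863 0.0311 0.0053]
 [0.3188 0.5836 0.0314 0.0051]
 [0.316  0.5848 0.0326 0.0022]
 [0.316  0.5826 0.0236 0.0156]]
all fit x= 0.38384314553667426 0.4128034098908343
bar -0.019669791795509966 0.5938567683919785 at .2: 0.5879558308533256
spin 0.47624079140351055 0.39998433218295126 at .2: 0.5428565696040044
0.026585139319899576
```

Run:
```python
from h import *
from scipy.optimize import least_squares
im=np.load("top0.npy",allow_pickle=True).item()
vv,uu=np.mgrid[0:384,0:512]
Z=im["z_map"]
W=world(im,uu.ravel(),vv.ravel(),Z.ravel()).reshape(384,512,3)
m=np.zeros((384,512),bool); m[160:195,0:115]=1
m&=(W[...,2]>0.010)&(Z>0.5)
pts=[]
for c in range(0,115):
    q=W[160:195,c][m[160:195,c]]
    if len(q)<3: continue
    # project mask edges at axis height 0.02 using pixel edges (tapered) - centre of silhouette
    vs=np.nonzero(m[160:195,c])[0]+160
    e=onplane(im,[c,c],[vs.min()-.5,vs.max()+.5],0.02)
    pts.append([e[:,1].mean(),e[:,0].mean(),abs(np.ptp(e[:,0]))])
pts=np.array(pts)
for a in pts[::8]: print(a.round(4))
f=lambda s:least_squares(lambda t:pts[s,1]-t[0]*pts[s,0]-t[1],[0,.58],loss="soft_l1",f_scale=.001).x
for nm,s in(("all",pts[:,0]>0),("spin",pts[:,0]<.45),("bar",pts[:,0]>.46)):
    t=f(s);print(nm,t, "x at y=.31:",t[0]*.31+t[1],"at .06",t[0]*.06+t[1])
# tip end pixel row profile
print(im["pixels"][177:181,100:116].sum(2))
print(W[179,100:116,2].round(3)); print(onplane(im,[108,109,110,111],[179]*4,.02).round(4))
# turq check
for (u,v) in((242,107),(290,106)): print(onplane(im,[u],[v],.014).round(3))
save(im,"pics/tip.png",(85,160,125,195),14)
```

```text
[0.5695 0.5749 0.015 ]
[0.5509 0.5849 0.0453]
[0.5317 0.5861 0.0428]
[0.5124 0.5848 0.0454]
[0.493  0.5848 0.0454]
[0.4736 0.5847 0.0455]
[0.4541 0.5834 0.043 ]
[0.4347 0.5846 0.0405]
[0.4151 0.5846 0.0304]
[0.3955 0.5832 0.0279]
[0.3759 0.5844 0.0254]
[0.3562 0.5844 0.0203]
[0.3365 0.5843 0.0203]
[0.3167 0.583  0.0178]
all [0.00582472 0.58208238] x at y=.31: 0.5838880451672542 at .06 0.5824318659250111
spin [0.00405606 0.58278616] x at y=.31: 0.5840435414594976 at .06 0.5830295271674
bar [0.01075401 0.57961036] x at y=.31: 0.5829441049363991 at .06 0.5802556016745641
[[465 465 452 439 488 349 228 136 181 217 397 402 402 402 401 404]
 [480 424 475 466 515 314 227 129 176 214 391 397 397 396 398 396]
 [442 413 401 445 460 401 221 133 186 209 387 392 394 394 397 397]
 [394 391 332 394 361 396 237 134 195 217 401 405 408 405 407 407]]
[ 0.034  0.027  0.028  0.028  0.026  0.025  0.028  0.014 -0.     0.004
 -0.002  0.003 -0.002  0.002 -0.002 -0.006]
[[0.5804 0.3141 0.02  ]
 [0.5804 0.3116 0.02  ]
 [0.5804 0.3092 0.02  ]
 [0.5804 0.3067 0.02  ]]
[[ 0.77  -0.023  0.014]]
[[ 0.772 -0.148  0.014]]
```

View pics/tip.png

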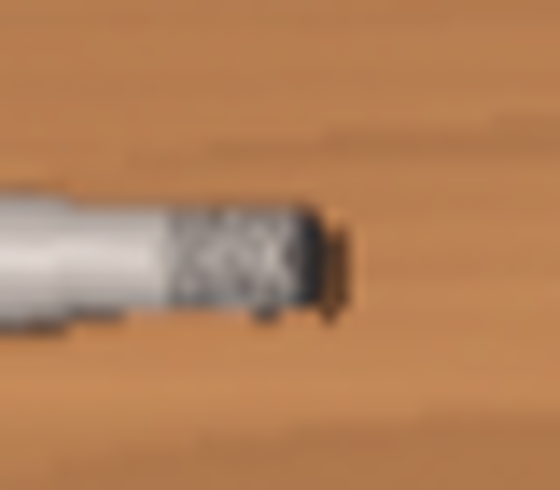

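```bash
cat > go.py <<'E'
import sys; from h import *
def delta(x,y,z,jaw=0.0):
    s=telemetry.get_state();M=rot(s["tool_rot"]);d=M.T@(np.array([x,y,z])-s["position"])/0.04
    a=np.degrees(np.arctan2(M[1,2],M[0,2])); t=(a-jaw+90)%180-90
    print("t",round(s["time"],2),"pos",s["position"].round(4),"jaw",a.round(2),"F",s["ft_force"].round(1),"w",round(s["grip_width"],3)," -> x,y,z:",d.round(3),"twist",round(t/5,2),"dist mm",round(np.linalg.norm(d)*40))
if __name__=="__main__": delta(*map(float,sys.argv[1:]))
E
python3 go.py .668 -.112 .12 0
```

```text
t 0.2 pos [0.2907 0.581  0.2219] jaw 63.43 F [ 0.3 -0.7 -0.1] w 0.999  -> x,y,z: [  2.561 -16.187 -11.273] twist 12.69 dist mm 796
```

```bash
python3 -m creep '[{"fingers":1,"x":2.56,"y":-16.19,"z":-11.27,"twist":12.69},{"fingers":1,"x":2.56,"y":-16.19,"z":-11.27,"twist":12.69},{"fingers":1,"x":2.56,"y":-16.19,"z":-11.27,"twist":12.69},{"fingers":1,"x":2.56,"y":-16.19,"z":-11.27,"twist":12.69},{"fingers":1,"x":2.56,"y":-16.19,"z":-11.27,"twist":12.69},{"fingers":1,"x":2.56,"y":-16.19,"z":-11.27,"twist":12.69},{"fingers":1,"x":2.56,"y":-16.19,"z":-11.27,"twist":12.69},{"fingers":1,"x":2.56,"y":-16.19,"z":-11.27,"twist":12.69},{"fingers":1,"x":2.56,"y":-16.19,"z":-11.27,"twist":12.69},{"fingers":1,"x":2.56,"y":-16.19,"z":-11.27,"twist":12.69},{"fingers":1,"x":2.56,"y":-16.19,"z":-11.27,"twist":12.69},{"fingers":1,"x":2.56,"y":-16.19,"z":-11.27,"twist":12.69},{"fingers":1,"x":2.56,"y":-16.19,"z":-11.27,"twist":12.69},{"fingers":1,"x":2.56,"y":-16.19,"z":-11.27,"twist":12.69},{"fingers":1,"x":2.56,"y":-16.19,"z":-11.27,"twist":12.69},{"fingers":1,"x":2.56,"y":-16.19,"z":-11.27,"twist":12.69},{"fingers":1,"x":2.56,"y":-16.19,"z":-11.27,"twist":12.69},{"fingers":1,"x":2.56,"y":-16.19,"z":-11.27,"twist":12.69},{"fingers":1,"x":2.56,"y":-16.19,"z":-11.27,"twist":12.69},{"fingers":1,"x":2.56,"y":-16.19,"z":-11.27,"twist":12.69}]' 20; python3 go.py .668 -.112 .12 0
```

```text
time: 1.87
position: [0.6686, -0.1221, 0.1185]
tool_rot: [0.002, 1.572, -0.014]
ft_force: [-2.0, -0.4, 0.2]
grip_width: 0.999
t 1.87 pos [ 0.6686 -0.1221  0.1185] jaw -0.57 F [-2.  -0.4  0.2] w 0.999  -> x,y,z: [-0.039  0.251 -0.018] twist -0.11 dist mm 10
```

```bash
python3 -m creep '[{"fingers":1,"x":0,"y":0,"z":0,"twist":0},{"fingers":1,"x":0,"y":0,"z":0,"twist":0},{"fingers":1,"x":0,"y":0,"z":0,"twist":0}]' ; python3 go.py .668 -.112 .12 0
python3 - <<'E'
from h import *
im=viewer.get_image("wrist"); save(im,"pics/w1.png",s=1.5)
E
```

```text
time: 2.12
position: [0.6682, -0.1092, 0.1201]
tool_rot: [-0.0, 1.571, 0.003]
ft_force: [0.3, -0.3, 0.3]
grip_width: 1.0
t 2.12 pos [ 0.6682 -0.1092  0.1201] jaw 0.1 F [ 0.3 -0.3  0.3] w 1.0  -> x,y,z: [ 0.002 -0.07  -0.006] twist 0.02 dist mm 3
```

View pics/w1.png

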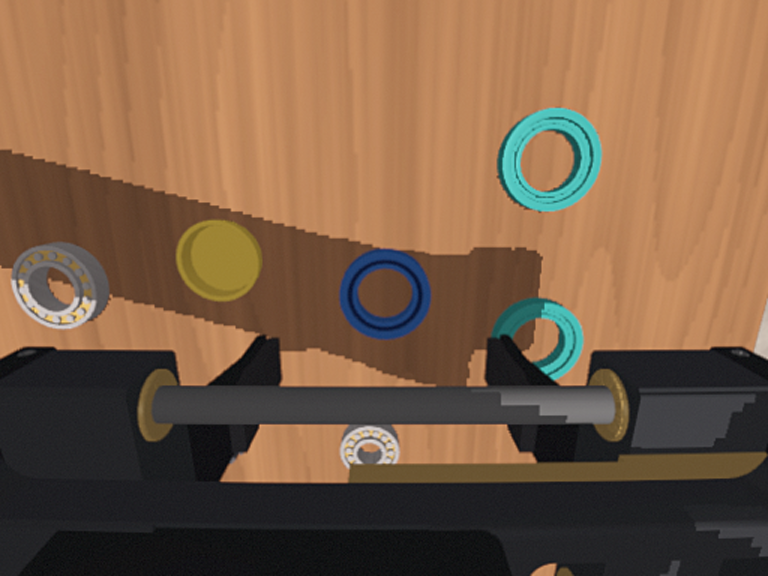

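The wrist view shows the blue seal at (385,293), centred between the fingers. The cap is at (219,260), the large bearing at (60,285), the small bearing at (370,448), and turquoise rings at (550,160) and (540,340). I'll check the seal and cap positions from this view.

```bash
cat >> h.py <<'E'
def blobs(im,kind):
    h=cv2.cvtColor(im["pixels"],cv2.COLOR_RGB2HSV).astype(int)
    r={"blue":(105,130,110,40),"yellow":(22,34,130,60)}[kind]
    m=(h[...,0]>=r[0])&(h[...,0]<=r[1])&(h[...,1]>r[2])&(h[...,2]>r[3])
    n,l,s,c=cv2.connectedComponentsWithStats(m.astype(np.uint8))
    k=max(range(1,n),key=lambda i:s[i,4]); ys,xs=np.nonzero(l==k)
    return cv2.minEnclosingCircle(cv2.convexHull(np.stack([xs,ys],1).astype(np.float32)))
E
python3 - <<'E'
from h import *
im=viewer.get_image("wrist")
for k,h in(("blue",.007),("yellow",.016)):
    (a,b),r=blobs(im,k); print(k,a,b,r,onplane(im,[a],[b],h)[0].round(4))
im=viewer.get_image("top")
for k,h in(("blue",.007),("yellow",.016)):
    try:
        (a,b),r=blobs(im,k); print("top",k,a,b,r,onplane(im,[a],[b],h)[0].round(4))
    except Exception as e: print(e)
E
python3 go.py .668 -.112 .004 0
```

```text
blue 256.1923828125 196.08419799804688 30.253202438354492 [ 0.6696 -0.1142  0.007 ]
yellow 145.23077392578125 172.76922607421875 28.459766387939453 [ 0.5603 -0.088   0.016 ]
top blue 485.7935485839844 90.0516128540039 40.69487380981445 [ 0.8155 -0.6652  0.007 ]
max() iterable argument is empty
t 2.27 pos [ 0.6684 -0.1092  0.1206] jaw 0.14 F [-1.   0.4 -0.2] w 0.998  -> x,y,z: [ 2.915 -0.074 -0.012] twist 0.03 dist mm 117
```

```bash
python3 -m creep '[{"fingers":1,"x":1,"y":-0.09,"z":0,"twist":0},{"fingers":1,"x":1.9,"y":-0.09,"z":0,"twist":0},{"fingers":1,"x":2.5,"y":-0.09,"z":0,"twist":0},{"fingers":1,"x":2.8,"y":-0.09,"z":0,"twist":0},{"fingers":1,"x":2.92,"y":-0.09,"z":0,"twist":0},{"fingers":1,"x":2.92,"y":-0.09,"z":0,"twist":0},{"fingers":0.6,"x":2.92,"y":-0.09,"z":0,"twist":0},{"fingers":0.6,"x":2.92,"y":-0.09,"z":0,"twist":0},{"fingers":0.6,"x":2.92,"y":-0.09,"z":0,"twist":0},{"fingers":0.6,"x":2.92,"y":-0.09,"z":0,"twist":0},{"fingers":0.6,"x":2.92,"y":-0.09,"z":0,"twist":0}]' 20; python3 go.py .584 .271 .06 0
```

```text
time: 3.18
position: [0.669, -0.1153, 0.0044]
tool_rot: [0.0, 1.569, -0.0]
ft_force: [-0.3, 0.2, 3.5]
grip_width: 0.707
t 3.18 pos [ 0.669  -0.1153  0.0044] jaw -0.03 F [-0.3  0.2  3.5] w 0.707  -> x,y,z: [-1.394  9.655 -2.126] twist -0.01 dist mm 399
```

```bash
python3 -m creep '[{"fingers":0.6,"x":-0.7,"y":0,"z":0,"twist":0},{"fingers":0.6,"x":-1.4,"y":0.5,"z":0,"twist":0},{"fingers":0.6,"x":-1.4,"y":9.6,"z":-2.12,"twist":0},{"fingers":0.6,"x":-1.4,"y":9.6,"z":-2.12,"twist":0},{"fingers":0.6,"x":-1.4,"y":9.6,"z":-2.12,"twist":0},{"fingers":0.6,"x":-1.4,"y":9.6,"z":-2.12,"twist":0},{"fingers":0.6,"x":-1.4,"y":9.6,"z":-2.12,"twist":0},{"fingers":0.6,"x":-1.4,"y":9.6,"z":-2.12,"twist":0},{"fingers":0.6,"x":-1.4,"y":9.6,"z":-2.12,"twist":0},{"fingers":0.6,"x":-1.4,"y":9.6,"z":-2.12,"twist":0},{"fingers":0.6,"x":-1.4,"y":9.6,"z":-2.12,"twist":0},{"fingers":0.6,"x":-1.4,"y":9.6,"z":-2.12,"twist":0},{"fingers":0.6,"x":-1.4,"y":9.6,"z":-2.12,"twist":0},{"fingers":0.6,"x":-1.4,"y":9.6,"z":-2.12,"twist":0},{"fingers":0.6,"x":-1.4,"y":9.6,"z":-2.12,"twist":0},{"fingers":0.6,"x":-1.4,"y":9.6,"z":-2.12,"twist":0},{"fingers":0.6,"x":-1.4,"y":9.6,"z":-2.12,"twist":0}]'; python3 go.py .584 .271 .0045 0
python3 - <<'E'
from h import *
im=viewer.get_image("wrist"); save(im,"pics/w2.png",s=1.5)
(a,b),r=blobs(im,"blue"); print(a,b,r,onplane(im,[a],[b],.065)[0].round(4))
E
```

```text
time: 4.6
position: [0.5844, 0.2669, 0.0595]
tool_rot: [0.002, 1.57, -0.003]
ft_force: [-0.7, 0.2, -0.5]
grip_width: 0.702
t 4.6 pos [0.5844 0.2669 0.0595] jaw -0.19 F [-0.7  0.2 -0.5] w 0.702  -> x,y,z: [ 1.375  0.102 -0.011] twist -0.04 dist mm 55
254.92149353027344 241.07850646972656 51.56674575805664 [0.5843 0.2679 0.065 ]
```

View pics/w2.png

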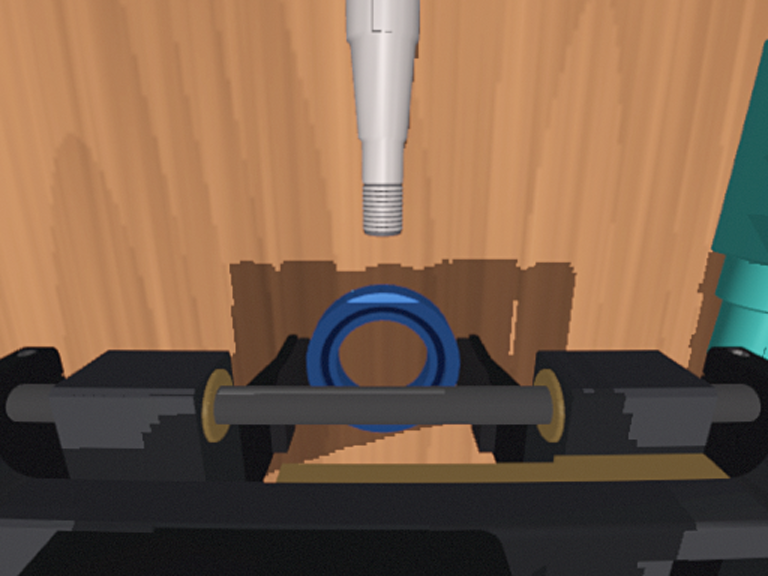

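Wrist view: the seal is held at (384,358), in line with the axle tip at (383,236). I'll work out the tip position from this view too.

Run:
```python
from h import *
im=viewer.get_image("wrist"); save(im,"pics/w2c.png",(225,115,290,165),10)
for v in (154,156,157,158): print(v,onplane(im,[255.2],[v],.0295)[0].round(4),onplane(im,[255.2],[v],.02)[0].round(4),onplane(im,[255.2],[v],.0105)[0].round(4))
print(onplane(im,[255.3],[60],.033)[0])
```

```text
154 [0.5845 0.3173 0.0295] [0.5845 0.316  0.02  ] [0.5845 0.3146 0.0105]
156 [0.5845 0.3159 0.0295] [0.5845 0.3145 0.02  ] [0.5845 0.3131 0.0105]
157 [0.5845 0.3152 0.0295] [0.5845 0.3138 0.02  ] [0.5845 0.3123 0.0105]
158 [0.5845 0.3145 0.0295] [0.5845 0.313  0.02  ] [0.5845 0.3115 0.0105]
[0.58467031 0.37685021 0.033     ]
```

View pics/w2c.png

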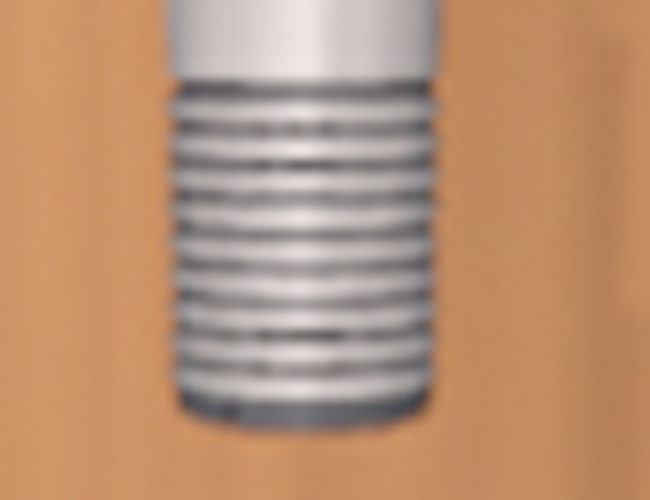

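```bash
python3 -m creep '[{"fingers":0.6,"x":0.5,"y":0.08,"z":0,"twist":0},{"fingers":0.6,"x":1,"y":0.08,"z":0,"twist":0},{"fingers":0.6,"x":1.25,"y":0.08,"z":0,"twist":0},{"fingers":0.6,"x":1.37,"y":0.08,"z":0,"twist":0},{"fingers":0.6,"x":1.37,"y":0.08,"z":0,"twist":0},{"fingers":0.6,"x":1.37,"y":0.08,"z":0,"twist":0},{"fingers":1,"x":1.37,"y":0.08,"z":0,"twist":0},{"fingers":1,"x":1.37,"y":0.08,"z":0,"twist":0},{"fingers":1,"x":1.37,"y":0.08,"z":0,"twist":0},{"fingers":1,"x":1.37,"y":0.08,"z":0,"twist":0},{"fingers":1,"x":0.7,"y":0.08,"z":0,"twist":0},{"fingers":1,"x":-0.3,"y":0.08,"z":0,"twist":0},{"fingers":1,"x":-1,"y":0.08,"z":0,"twist":0},{"fingers":1,"x":-1,"y":0.08,"z":0,"twist":0},{"fingers":1,"x":-1,"y":0.08,"z":0,"twist":0}]'; python3 go.py .443 -.107 .1 0
python3 - <<'E'
from h import *
im=viewer.get_image("wrist"); save(im,"pics/w3.png",s=1)
(a,b),r=blobs(im,"blue"); print(a,b,r,onplane(im,[a],[b],.007)[0].round(4))
E
```

```text
time: 5.95
position: [0.5853, 0.2728, 0.1021]
tool_rot: [0.002, 1.566, 0.002]
ft_force: [0.3, -0.5, -0.9]
grip_width: 0.995
t 5.95 pos [0.5853 0.2728 0.1021] jaw -0.03 F [ 0.3 -0.5 -0.9] w 0.995  -> x,y,z: [ 0.01  -9.497 -3.554] twist -0.01 dist mm 406
253.44815063476562 196.23826599121094 32.39192199707031 [0.5842 0.2729 0.007 ]
```

View pics/w3.png

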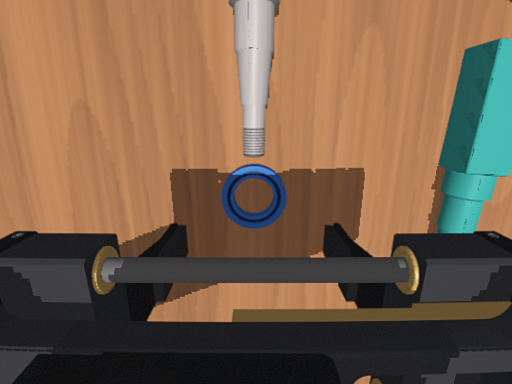

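Seal is down at (254,196) in the wrist view, in line with the axle and about 11–12 mm from the tip, with the gripper clear of it. Next is the large bearing.

```bash
python3 -m creep '[{"fingers":1,"x":0,"y":-9.48,"z":-3.55,"twist":0},{"fingers":1,"x":0,"y":-9.48,"z":-3.55,"twist":0},{"fingers":1,"x":0,"y":-9.48,"z":-3.55,"twist":0},{"fingers":1,"x":0,"y":-9.48,"z":-3.55,"twist":0},{"fingers":1,"x":0,"y":-9.48,"z":-3.55,"twist":0},{"fingers":1,"x":0,"y":-9.48,"z":-3.55,"twist":0},{"fingers":1,"x":0,"y":-9.48,"z":-3.55,"twist":0},{"fingers":1,"x":0,"y":-9.48,"z":-3.55,"twist":0},{"fingers":1,"x":0,"y":-9.48,"z":-3.55,"twist":0},{"fingers":1,"x":0,"y":-9.48,"z":-3.55,"twist":0},{"fingers":1,"x":0,"y":-9.48,"z":-3.55,"twist":0},{"fingers":1,"x":0,"y":-9.48,"z":-3.55,"twist":0},{"fingers":1,"x":0,"y":-9.48,"z":-3.55,"twist":0}]'; python3 go.py .443 -.107 .0045 0
python3 - <<'E'
from h import *
im=viewer.get_image("wrist"); save(im,"pics/w4.png",s=1.5)
E
```

```text
time: 7.08
position: [0.4411, -0.1061, 0.0985]
tool_rot: [0.0, 1.572, 0.0]
ft_force: [0.2, 0.9, -0.1]
grip_width: 0.999
t 7.08 pos [ 0.4411 -0.1061  0.0985] jaw -0.0 F [ 0.2  0.9 -0.1] w 0.999  -> x,y,z: [ 2.351 -0.022  0.051] twist -0.0 dist mm 94
```

View pics/w4.png

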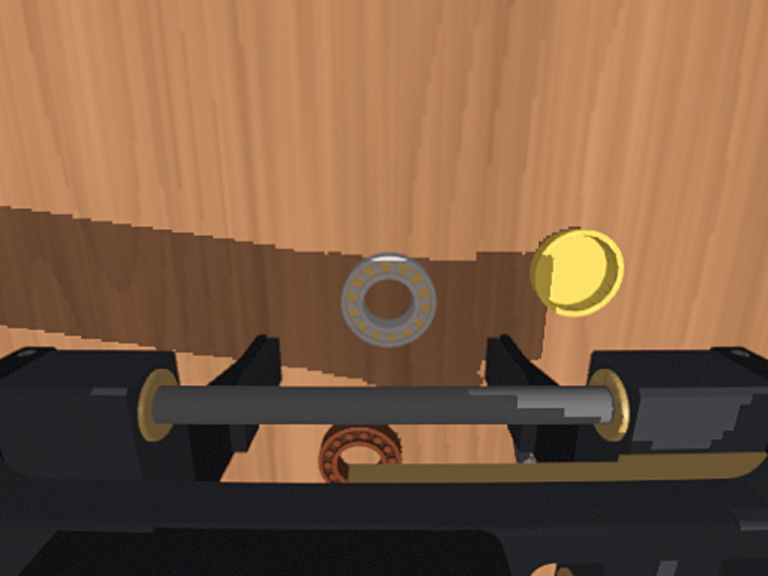

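The bright bearing is at (389,300), about 3 mm to the +x side of the jaw centre. The rusty bearing at (360,455) is clear of the fingers. Checking y, then I'll descend.

```bash
python3 - <<'E'
from h import *
im=viewer.get_image("wrist"); print(onplane(im,[259.3],[200],.015)[0].round(4))
E
python3 -m creep '[{"fingers":1,"x":1,"y":-0.04,"z":0.06,"twist":0},{"fingers":1,"x":1.7,"y":-0.04,"z":0.06,"twist":0},{"fingers":1,"x":2.15,"y":-0.04,"z":0.06,"twist":0},{"fingers":1,"x":2.34,"y":-0.04,"z":0.06,"twist":0},{"fingers":1,"x":2.34,"y":-0.04,"z":0.06,"twist":0},{"fingers":0.55,"x":2.34,"y":-0.04,"z":0.06,"twist":0},{"fingers":0.55,"x":2.34,"y":-0.04,"z":0.06,"twist":0},{"fingers":0.55,"x":2.34,"y":-0.04,"z":0.06,"twist":0},{"fingers":0.55,"x":2.34,"y":-0.04,"z":0.06,"twist":0},{"fingers":0.55,"x":2.34,"y":-0.04,"z":0.06,"twist":0},{"fingers":0.55,"x":2.34,"y":-0.04,"z":0.06,"twist":0}]' 30; python3 go.py .5845 .1965 .06 0
```

```text
[ 0.4453 -0.1061  0.015 ]
time: 8.1
position: [0.4445, -0.1086, 0.0064]
tool_rot: [0.001, 1.569, 0.0]
ft_force: [-0.8, 0.3, 3.1]
grip_width: 0.666
t 8.1 pos [ 0.4445 -0.1086  0.0064] jaw -0.02 F [-0.8  0.3  3.1] w 0.666  -> x,y,z: [-1.33   7.629  3.498] twist -0.0 dist mm 340
```

```bash
python3 -m creep '[{"fingers":0.55,"x":-0.6,"y":0,"z":0,"twist":0},{"fingers":0.55,"x":-1.33,"y":0.3,"z":0.1,"twist":0},{"fingers":0.55,"x":-1.33,"y":7.6,"z":3.5,"twist":0},{"fingers":0.55,"x":-1.33,"y":7.6,"z":3.5,"twist":0},{"fingers":0.55,"x":-1.33,"y":7.6,"z":3.5,"twist":0},{"fingers":0.55,"x":-1.33,"y":7.6,"z":3.5,"twist":0},{"fingers":0.55,"x":-1.33,"y":7.6,"z":3.5,"twist":0},{"fingers":0.55,"x":-1.33,"y":7.6,"z":3.5,"twist":0},{"fingers":0.55,"x":-1.33,"y":7.6,"z":3.5,"twist":0},{"fingers":0.55,"x":-1.33,"y":7.6,"z":3.5,"twist":0},{"fingers":0.55,"x":-1.33,"y":7.6,"z":3.5,"twist":0},{"fingers":0.55,"x":-1.33,"y":7.6,"z":3.5,"twist":0},{"fingers":0.55,"x":-1.33,"y":7.6,"z":3.5,"twist":0},{"fingers":0.55,"x":-1.33,"y":7.6,"z":3.5,"twist":0},{"fingers":0.55,"x":-1.33,"y":7.6,"z":3.5,"twist":0}]'; python3 go.py .5845 .1965 .006 0
python3 - <<'E'
from h import *
im=viewer.get_image("wrist"); save(im,"pics/w5.png",s=1.5)
(a,b),r=blobs(im,"blue"); print(a,b,r,onplane(im,[a],[b],.007)[0].round(4))
E
```

```text
time: 9.35
position: [0.5838, 0.1933, 0.059]
tool_rot: [0.002, 1.571, -0.003]
ft_force: [0.5, -0.1, -0.5]
grip_width: 0.664
t 9.35 pos [0.5838 0.1933 0.059 ] jaw -0.17 F [ 0.5 -0.1 -0.5] w 0.664  -> x,y,z: [1.326 0.081 0.017] twist -0.03 dist mm 53
255.5 107.20454406738281 44.2752799987793 [0.5844 0.2748 0.007 ]
```

View pics/w5.png

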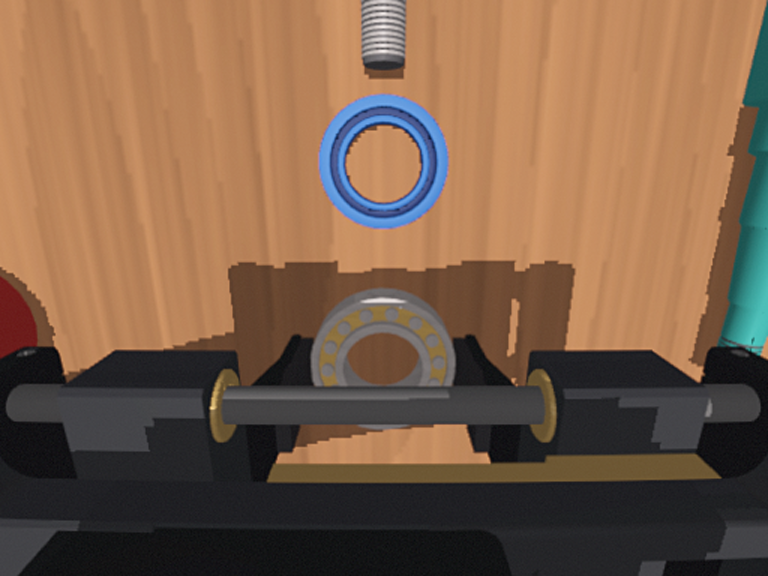

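```bash
python3 -m creep '[{"fingers":0.55,"x":0.5,"y":0.1,"z":0.02,"twist":0},{"fingers":0.55,"x":0.9,"y":0.1,"z":0.02,"twist":0},{"fingers":0.55,"x":1.15,"y":0.1,"z":0.02,"twist":0},{"fingers":0.55,"x":1.25,"y":0.1,"z":0.02,"twist":0},{"fingers":0.55,"x":1.32,"y":0.1,"z":0.02,"twist":0},{"fingers":0.55,"x":1.32,"y":0.1,"z":0.02,"twist":0},{"fingers":0.55,"x":1.32,"y":0.1,"z":0.02,"twist":0}]'; python3 go.py .5845 .1965 .006 0
```

```text
time: 9.98
position: [0.5857, 0.1992, 0.0071]
tool_rot: [0.001, 1.569, -0.0]
ft_force: [-0.4, 1.1, -1.6]
grip_width: 0.668
t 9.98 pos [0.5857 0.1992 0.0071] jaw -0.06 F [-0.4  1.1 -1.6] w 0.668  -> x,y,z: [ 0.026 -0.067 -0.029] twist -0.01 dist mm 3
```

```bash
python3 -m creep '[{"fingers":0.55,"x":0.03,"y":-0.02,"z":0,"twist":0},{"fingers":0.55,"x":0.05,"y":-0.02,"z":0,"twist":0},{"fingers":0.55,"x":0.05,"y":-0.02,"z":0,"twist":0}]'; python3 go.py .655 -.235 .1 0
```

```text
time: 10.23
position: [0.5858, 0.1991, 0.0065]
tool_rot: [0.002, 1.569, 0.001]
ft_force: [-3.7, -0.8, 8.6]
grip_width: 0.666
t 10.23 pos [0.5858 0.1991 0.0065] jaw -0.03 F [-3.7 -0.8  8.6] w 0.666  -> x,y,z: [ -2.355 -10.847   1.738] twist -0.01 dist mm 449
```

Force of 8.6 N means the bearing is on the bench. Release it and rise.

```bash
python3 -m creep '[{"fingers":0.8,"x":0,"y":0,"z":0,"twist":0},{"fingers":1,"x":0,"y":0,"z":0,"twist":0},{"fingers":1,"x":0,"y":0,"z":0,"twist":0},{"fingers":1,"x":0,"y":0,"z":0,"twist":0},{"fingers":1,"x":-0.5,"y":0,"z":0,"twist":0},{"fingers":1,"x":-1.4,"y":0,"z":0,"twist":0},{"fingers":1,"x":-2.35,"y":0,"z":0,"twist":0},{"fingers":1,"x":-2.35,"y":0,"z":0,"twist":0},{"fingers":1,"x":-2.35,"y":0,"z":0,"twist":0}]'
python3 - <<'E'
from h import *
im=viewer.get_image("wrist"); save(im,"pics/w6.png",s=1.5)
(a,b),r=blobs(im,"blue"); print(a,b,r,onplane(im,[a],[b],.007)[0].round(4))
E
python3 go.py .656 -.235 .1 0
```

```text
time: 10.98
position: [0.587, 0.1991, 0.101]
tool_rot: [0.002, 1.565, 0.002]
ft_force: [0.4, -0.4, -0.7]
grip_width: 1.0
251.0454559326172 115.68181610107422 36.37083435058594 [0.5839 0.2744 0.007 ]
t 11.03 pos [0.5853 0.1987 0.0989] jaw -0.02 F [-0.4 -0.7 -0.4] w 0.997  -> x,y,z: [ -0.036 -10.842   1.771] twist -0.0 dist mm 439
```

View pics/w6.png

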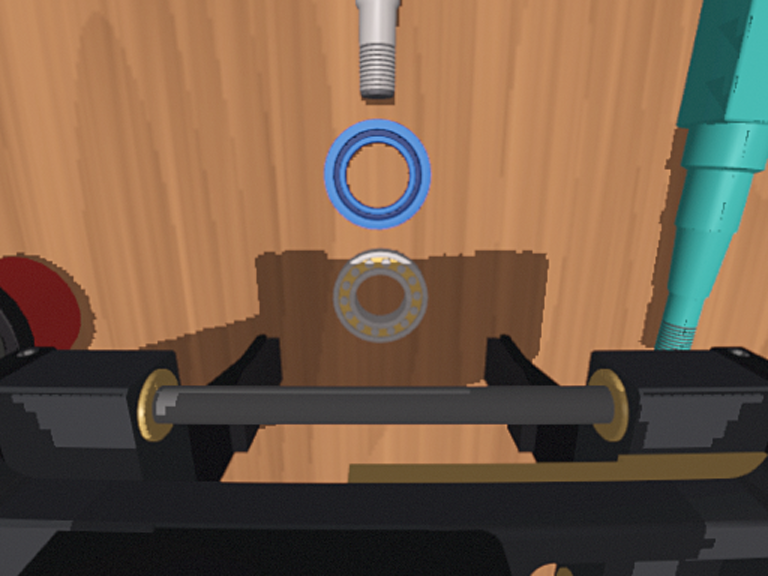

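The bearing lies flat at (381,296), in line with the seal at (377,173) and the tip at (377,95). Next is the small bearing; the top view will be clear on the way.

```bash
python3 -m creep '[{"fingers":1,"x":-0.03,"y":-10.83,"z":1.76,"twist":0},{"fingers":1,"x":-0.03,"y":-10.83,"z":1.76,"twist":0},{"fingers":1,"x":-0.03,"y":-10.83,"z":1.76,"twist":0},{"fingers":1,"x":-0.03,"y":-10.83,"z":1.76,"twist":0},{"fingers":1,"x":-0.03,"y":-10.83,"z":1.76,"twist":0},{"fingers":1,"x":-0.03,"y":-10.83,"z":1.76,"twist":0},{"fingers":1,"x":-0.03,"y":-10.83,"z":1.76,"twist":0},{"fingers":1,"x":-0.03,"y":-10.83,"z":1.76,"twist":0},{"fingers":1,"x":-0.03,"y":-10.83,"z":1.76,"twist":0},{"fingers":1,"x":-0.03,"y":-10.83,"z":1.76,"twist":0},{"fingers":1,"x":-0.03,"y":-10.83,"z":1.76,"twist":0},{"fingers":1,"x":-0.03,"y":-10.83,"z":1.76,"twist":0},{"fingers":1,"x":-0.03,"y":-10.83,"z":1.76,"twist":0},{"fingers":1,"x":-0.03,"y":-10.83,"z":1.76,"twist":0},{"fingers":1,"x":-0.03,"y":-10.83,"z":1.76,"twist":0}]'
python3 - <<'E'
from h import *
im=viewer.get_image("wrist"); save(im,"pics/w7.png",s=1.5)
t=viewer.get_image("top"); save(t,"pics/t7.png",(60,130,260,240),4)
np.save("top7.npy",t,allow_pickle=True)
E
python3 go.py .656 -.235 .006 0
```

```text
time: 12.28
position: [0.6551, -0.2319, 0.0981]
tool_rot: [-0.0, 1.572, 0.004]
ft_force: [0.9, 0.5, 0.3]
grip_width: 0.998
t 12.38 pos [ 0.6554 -0.2322  0.0989] jaw 0.14 F [ 0.3 -0.3 -0.8] w 1.001  -> x,y,z: [ 2.322 -0.073  0.016] twist 0.03 dist mm 93
```

View pics/w7.png

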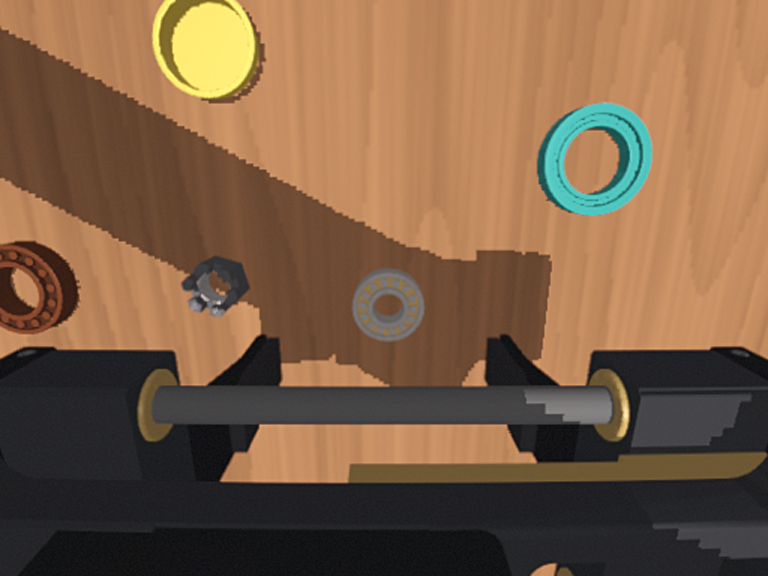

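View pics/t7.png

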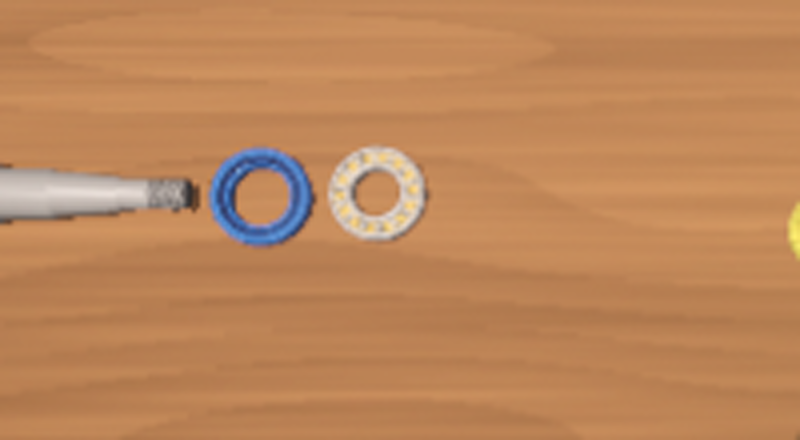

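Run:
```python
from h import *
t=np.load("top7.npy",allow_pickle=True).item()
print(onplane(t,[125.5],[179.2],.007),onplane(t,[154.2],[178.3],.013))
im=viewer.get_image("wrist"); print("outer",onplane(im,[388/1.5],[304/1.5],.0145)[0].round(4))
n=onplane(im,[216/1.5],[275/1.5],.024)[0].round(4);print("nut~",n)
save(im,"pics/w7n.png",(110,155,180,220),10)
```

```text
[[0.58191446 0.27388772 0.007     ]] [[0.58300917 0.20049217 0.013     ]]
outer [ 0.6588 -0.2354  0.0145]
nut~ [ 0.5571 -0.2147  0.024 ]
```

View pics/w7n.png

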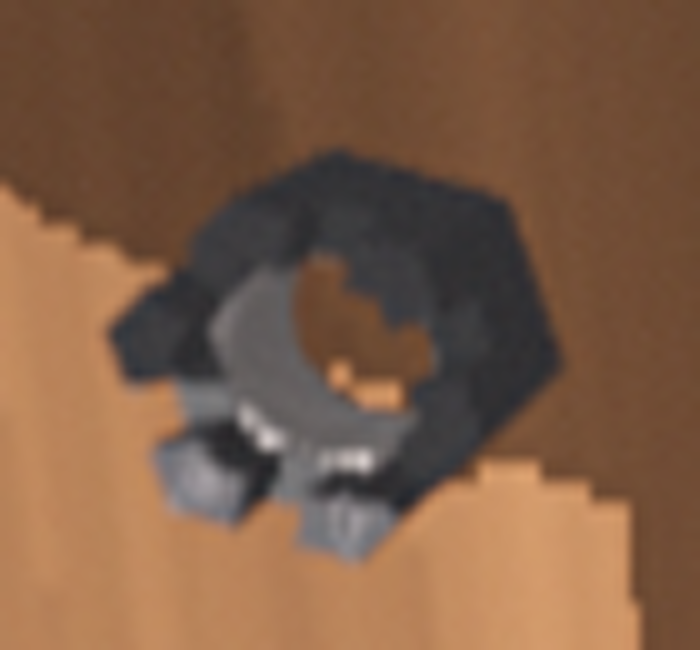

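```bash
python3 -m creep '[{"fingers":1,"x":1,"y":-0.08,"z":0.05,"twist":0},{"fingers":1,"x":1.7,"y":-0.08,"z":0.05,"twist":0},{"fingers":1,"x":2.15,"y":-0.08,"z":0.05,"twist":0},{"fingers":1,"x":2.33,"y":-0.08,"z":0.05,"twist":0},{"fingers":1,"x":2.33,"y":-0.08,"z":0.05,"twist":0},{"fingers":0.4,"x":2.33,"y":-0.08,"z":0.05,"twist":0},{"fingers":0.4,"x":2.33,"y":-0.08,"z":0.05,"twist":0},{"fingers":0.4,"x":2.33,"y":-0.08,"z":0.05,"twist":0},{"fingers":0.4,"x":2.33,"y":-0.08,"z":0.05,"twist":0},{"fingers":0.4,"x":2.33,"y":-0.08,"z":0.05,"twist":0},{"fingers":0.4,"x":2.33,"y":-0.08,"z":0.05,"twist":0},{"fingers":0.4,"x":2.33,"y":-0.08,"z":0.05,"twist":0}]' 25; python3 go.py .5835 .133 .06 0
```

```text
time: 13.43
position: [0.6572, -0.238, 0.0065]
tool_rot: [0.0, 1.57, -0.0]
ft_force: [0.0, 0.2, -0.1]
grip_width: 0.554
t 13.43 pos [ 0.6572 -0.238   0.0065] jaw -0.03 F [ 0.   0.2 -0.1] w 0.554  -> x,y,z: [-1.339  9.274 -1.847] twist -0.01 dist mm 382
```

```bash
python3 -m creep '[{"fingers":0.4,"x":0,"y":0,"z":0,"twist":0},{"fingers":0.4,"x":0,"y":0,"z":0,"twist":0},{"fingers":0.4,"x":0,"y":0,"z":0,"twist":0}]' 25; python3 go.py .5835 .133 .06 0
```

```text
time: 13.68
position: [0.6573, -0.2379, 0.0064]
tool_rot: [0.0, 1.57, -0.0]
ft_force: [-0.8, 0.8, 1.0]
grip_width: 0.504
t 13.68 pos [ 0.6573 -0.2379  0.0064] jaw -0.03 F [-0.8  0.8  1. ] w 0.504  -> x,y,z: [-1.34   9.272 -1.849] twist -0.01 dist mm 382
```

```bash
python3 -m creep '[{"fingers":0.4,"x":-0.6,"y":0,"z":0,"twist":0},{"fingers":0.4,"x":-1.33,"y":0.3,"z":0,"twist":0},{"fingers":0.4,"x":-1.33,"y":9.25,"z":-1.84,"twist":0},{"fingers":0.4,"x":-1.33,"y":9.25,"z":-1.84,"twist":0},{"fingers":0.4,"x":-1.33,"y":9.25,"z":-1.84,"twist":0},{"fingers":0.4,"x":-1.33,"y":9.25,"z":-1.84,"twist":0},{"fingers":0.4,"x":-1.33,"y":9.25,"z":-1.84,"twist":0},{"fingers":0.4,"x":-1.33,"y":9.25,"z":-1.84,"twist":0},{"fingers":0.4,"x":-1.33,"y":9.25,"z":-1.84,"twist":0},{"fingers":0.4,"x":-1.33,"y":9.25,"z":-1.84,"twist":0},{"fingers":0.4,"x":-1.33,"y":9.25,"z":-1.84,"twist":0},{"fingers":0.4,"x":-1.33,"y":9.25,"z":-1.84,"twist":0},{"fingers":0.4,"x":-1.33,"y":9.25,"z":-1.84,"twist":0},{"fingers":0.4,"x":-1.33,"y":9.25,"z":-1.84,"twist":0},{"fingers":0.4,"x":-1.33,"y":9.25,"z":-1.84,"twist":0},{"fingers":0.4,"x":-1.33,"y":9.25,"z":-1.84,"twist":0}]'; python3 go.py .5835 .133 .0065 0
python3 - <<'E'
from h import *
im=viewer.get_image("wrist"); save(im,"pics/w8.png",s=1.5)
E
```

```text
time: 15.02
position: [0.584, 0.1298, 0.0593]
tool_rot: [0.002, 1.571, -0.003]
ft_force: [0.1, -0.5, -1.9]
grip_width: 0.505
t 15.02 pos [0.584  0.1298 0.0593] jaw -0.21 F [ 0.1 -0.5 -1.9] w 0.505  -> x,y,z: [ 1.321  0.081 -0.013] twist -0.04 dist mm 53
```

View pics/w8.png

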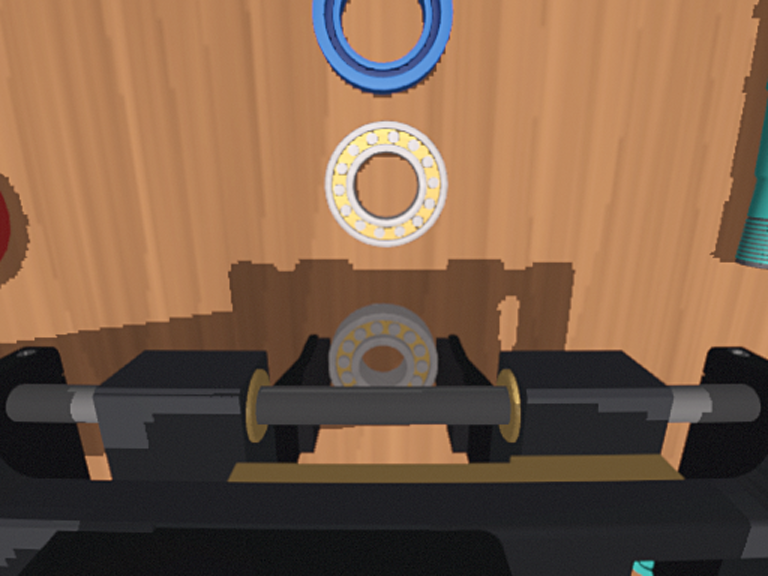

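The small bearing is held level at (383,358). The large bearing at (387,184) and the seal are in line ahead of it. Lowering.

```bash
python3 -m creep '[{"fingers":0.4,"x":0.5,"y":0.02,"z":0,"twist":0},{"fingers":0.4,"x":0.9,"y":0.02,"z":0,"twist":0},{"fingers":0.4,"x":1.15,"y":0.02,"z":0,"twist":0},{"fingers":0.4,"x":1.25,"y":0.02,"z":0,"twist":0},{"fingers":0.4,"x":1.33,"y":0.02,"z":0,"twist":0},{"fingers":0.4,"x":1.35,"y":0.02,"z":0,"twist":0},{"fingers":0.4,"x":1.36,"y":0.02,"z":0,"twist":0},{"fingers":0.4,"x":1.36,"y":0.02,"z":0,"twist":0}]'; python3 go.py .5835 .133 .0065 0
```

```text
time: 15.73
position: [0.5842, 0.1323, 0.0063]
tool_rot: [0.001, 1.57, -0.001]
ft_force: [-2.9, -1.7, 3.9]
grip_width: 0.51
t 15.73 pos [0.5842 0.1323 0.0063] jaw -0.07 F [-2.9 -1.7  3.9] w 0.51  -> x,y,z: [-0.004  0.018 -0.017] twist -0.01 dist mm 1
```

Force is up to 3.9 N, so it has touched. Release and rise.

```bash
python3 -m creep '[{"fingers":0.7,"x":0,"y":0,"z":0,"twist":0},{"fingers":1,"x":0,"y":0,"z":0,"twist":0},{"fingers":1,"x":0,"y":0,"z":0,"twist":0},{"fingers":1,"x":0,"y":0,"z":0,"twist":0},{"fingers":1,"x":-0.5,"y":0,"z":0,"twist":0},{"fingers":1,"x":-1.4,"y":0,"z":0,"twist":0},{"fingers":1,"x":-2.35,"y":0,"z":0,"twist":0},{"fingers":1,"x":-2.35,"y":0,"z":0,"twist":0}]'; python3 go.py .56 -.0885 .1 0
```

```text
time: 16.4
position: [0.5889, 0.1339, 0.1067]
tool_rot: [0.004, 1.559, 0.003]
ft_force: [0.9, -0.3, 0.3]
grip_width: 0.976
t 16.4 pos [0.5889 0.1339 0.1067] jaw -0.05 F [ 0.9 -0.3  0.3] w 0.976  -> x,y,z: [ 0.133 -5.56  -0.719] twist -0.01 dist mm 224
```

```bash
python3 -m creep '[{"fingers":1,"x":0,"y":-5.53,"z":-0.62,"twist":0},{"fingers":1,"x":0,"y":-5.53,"z":-0.62,"twist":0},{"fingers":1,"x":0,"y":-5.53,"z":-0.62,"twist":0},{"fingers":1,"x":0,"y":-5.53,"z":-0.62,"twist":0},{"fingers":1,"x":0,"y":-5.53,"z":-0.62,"twist":0},{"fingers":1,"x":0,"y":-5.53,"z":-0.62,"twist":0},{"fingers":1,"x":0,"y":-5.53,"z":-0.62,"twist":0},{"fingers":1,"x":0,"y":-5.53,"z":-0.62,"twist":0},{"fingers":1,"x":0,"y":-5.53,"z":-0.62,"twist":0}]'
python3 - <<'E'
from h import *
im=viewer.get_image("wrist"); save(im,"pics/w9.png",s=1.5)
(a,b),r=blobs(im,"yellow"); print(a,b,r,onplane(im,[a],[b],.016)[0].round(4))
t=viewer.get_image("top"); save(t,"pics/t9.png",(60,130,260,240),4)
E
python3 go.py .56 -.0885 .005 0
```

```text
time: 17.15
position: [0.5592, -0.0866, 0.0988]
tool_rot: [-0.0, 1.571, 0.002]
ft_force: [0.6, -0.2, -0.4]
grip_width: 0.999
255.67874145507812 202.13259887695312 28.80731201171875 [ 0.5598 -0.0888  0.016 ]
t 17.25 pos [ 0.5592 -0.086   0.0988] jaw 0.17 F [ 1.8 -0.2  0.3] w 0.999  -> x,y,z: [ 2.344 -0.064  0.02 ] twist 0.03 dist mm 94
```

View pics/w9.png

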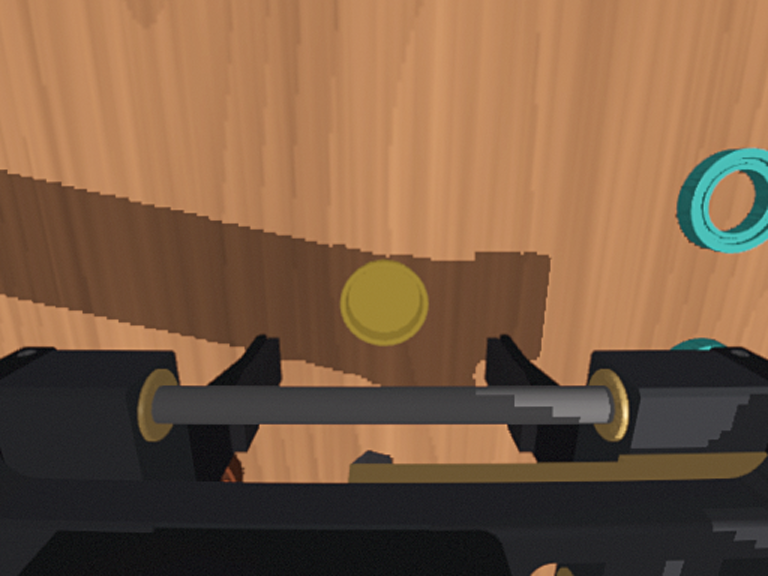

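View pics/t9.png

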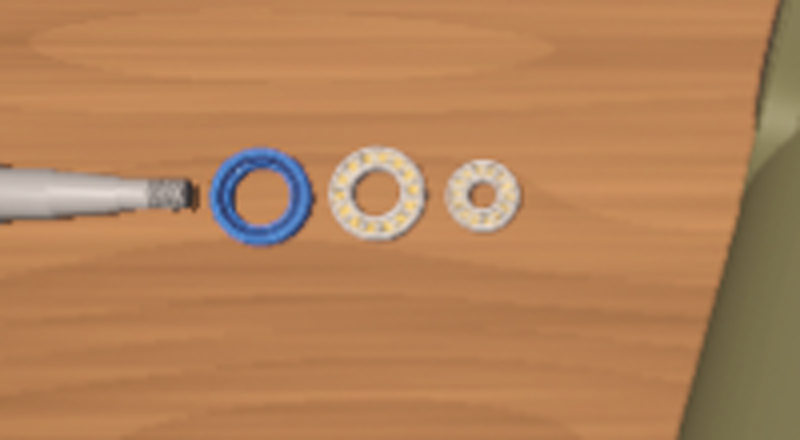

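The top view shows seal (262,197), large bearing (377,193) and small bearing (483,195) in line and evenly spaced. The cap is centred between the fingers at (384,303) in the wrist view. Grasping it.

```bash
python3 -m creep '[{"fingers":1,"x":1,"y":-0.07,"z":0.02,"twist":0},{"fingers":1,"x":1.7,"y":-0.07,"z":0.02,"twist":0},{"fingers":1,"x":2.15,"y":-0.07,"z":0.02,"twist":0},{"fingers":1,"x":2.34,"y":-0.07,"z":0.02,"twist":0},{"fingers":1,"x":2.34,"y":-0.07,"z":0.02,"twist":0},{"fingers":0.5,"x":2.34,"y":-0.07,"z":0.02,"twist":0},{"fingers":0.5,"x":2.34,"y":-0.07,"z":0.02,"twist":0},{"fingers":0.5,"x":2.34,"y":-0.07,"z":0.02,"twist":0},{"fingers":0.5,"x":2.34,"y":-0.07,"z":0.02,"twist":0},{"fingers":0.5,"x":2.34,"y":-0.07,"z":0.02,"twist":0},{"fingers":0.5,"x":2.34,"y":-0.07,"z":0.02,"twist":0},{"fingers":0.5,"x":2.34,"y":-0.07,"z":0.02,"twist":0},{"fingers":0.5,"x":2.34,"y":-0.07,"z":0.02,"twist":0}]' 18; python3 go.py .5835 .0695 .05 0
```

```text
time: 18.33
position: [0.5599, -0.0911, 0.0058]
tool_rot: [0.001, 1.57, -0.0]
ft_force: [-1.1, -0.2, 3.0]
grip_width: 0.589
t 18.33 pos [ 0.5599 -0.0911  0.0058] jaw -0.03 F [-1.1 -0.2  3. ] w 0.589  -> x,y,z: [-1.102  4.015  0.589] twist -0.01 dist mm 168
```

```bash
python3 -m creep '[{"fingers":0.5,"x":-0.6,"y":0,"z":0,"twist":0},{"fingers":0.5,"x":-1.1,"y":0.3,"z":0.05,"twist":0},{"fingers":0.5,"x":-1.1,"y":3.98,"z":0.59,"twist":0},{"fingers":0.5,"x":-1.1,"y":3.98,"z":0.59,"twist":0},{"fingers":0.5,"x":-1.1,"y":3.98,"z":0.59,"twist":0},{"fingers":0.5,"x":-1.1,"y":3.98,"z":0.59,"twist":0},{"fingers":0.5,"x":-1.1,"y":3.98,"z":0.59,"twist":0},{"fingers":0.5,"x":-1.1,"y":3.98,"z":0.59,"twist":0},{"fingers":0.5,"x":-1.1,"y":3.98,"z":0.59,"twist":0},{"fingers":0.5,"x":-1.1,"y":3.98,"z":0.59,"twist":0}]'; python3 go.py .5835 .0695 .006 0
python3 - <<'E'
from h import *
im=viewer.get_image("wrist"); save(im,"pics/w10.png",s=1.5)
E
```

```text
time: 19.17
position: [0.583, 0.0658, 0.0493]
tool_rot: [0.002, 1.571, -0.003]
ft_force: [-0.4, 0.1, -0.3]
grip_width: 0.593
t 19.17 pos [0.583  0.0658 0.0493] jaw -0.19 F [-0.4  0.1 -0.3] w 0.593  -> x,y,z: [1.082 0.093 0.012] twist -0.04 dist mm 43
```

View pics/w10.png

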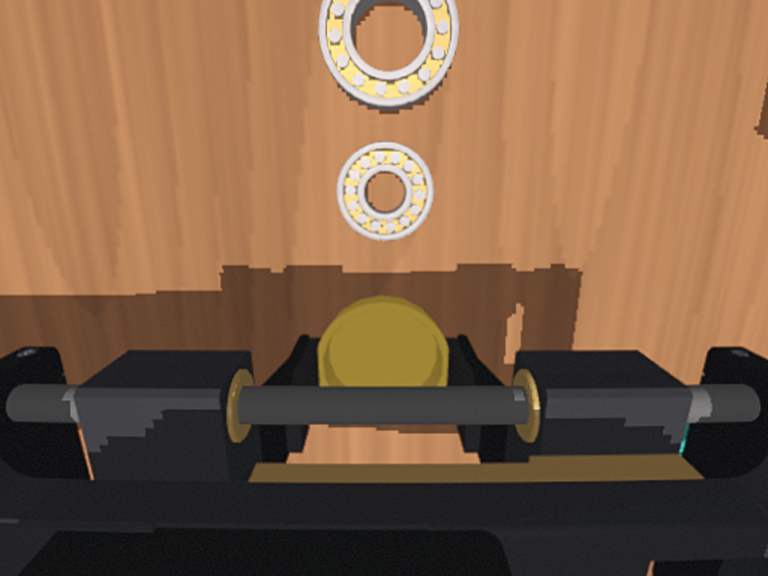

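```bash
python3 -m creep '[{"fingers":0.5,"x":0.5,"y":0.03,"z":0.01,"twist":0},{"fingers":0.5,"x":0.85,"y":0.03,"z":0.01,"twist":0},{"fingers":0.5,"x":1.0,"y":0.03,"z":0.01,"twist":0},{"fingers":0.5,"x":1.09,"y":0.03,"z":0.01,"twist":0},{"fingers":0.5,"x":1.11,"y":0.03,"z":0.01,"twist":0},{"fingers":0.5,"x":1.11,"y":0.03,"z":0.01,"twist":0},{"fingers":0.5,"x":1.11,"y":0.03,"z":0.01,"twist":0}]'; python3 go.py .5835 .0695 .006 0
```

```text
time: 19.8
position: [0.5841, 0.0683, 0.0058]
tool_rot: [0.001, 1.57, -0.001]
ft_force: [-0.3, -0.5, 2.2]
grip_width: 0.592
t 19.8 pos [0.5841 0.0683 0.0058] jaw -0.1 F [-0.3 -0.5  2.2] w 0.592  -> x,y,z: [-0.005  0.029 -0.015] twist -0.02 dist mm 1
```

```bash
python3 -m creep '[{"fingers":0.8,"x":0,"y":0,"z":0,"twist":0},{"fingers":1,"x":0,"y":0,"z":0,"twist":0},{"fingers":1,"x":0,"y":0,"z":0,"twist":0},{"fingers":1,"x":0,"y":0,"z":0,"twist":0},{"fingers":1,"x":-0.5,"y":0,"z":0,"twist":0},{"fingers":1,"x":-1.4,"y":0,"z":0,"twist":0},{"fingers":1,"x":-2.35,"y":-0.3,"z":0,"twist":0},{"fingers":1,"x":-2.35,"y":-7.2,"z":-0.8,"twist":0},{"fingers":1,"x":-2.35,"y":-7.2,"z":-0.8,"twist":0},{"fingers":1,"x":-2.35,"y":-7.2,"z":-0.8,"twist":0},{"fingers":1,"x":-2.35,"y":-7.2,"z":-0.8,"twist":0},{"fingers":1,"x":-2.35,"y":-7.2,"z":-0.8,"twist":0},{"fingers":1,"x":-2.35,"y":-7.2,"z":-0.8,"twist":0},{"fingers":1,"x":-2.35,"y":-7.2,"z":-0.8,"twist":0},{"fingers":1,"x":-2.35,"y":-7.2,"z":-0.8,"twist":0},{"fingers":1,"x":-2.35,"y":-7.2,"z":-0.8,"twist":0},{"fingers":1,"x":-2.35,"y":-7.2,"z":-0.8,"twist":0}]'; python3 go.py .5515 -.222 .017 0;  python3 - <<'E'
from h import *
im=viewer.get_image("wrist"); save(im,"pics/w11.png",s=1.5); save(im,"pics/w11c.png",(225,170,290,230),10); np.save("w11.npy",im,allow_pickle=True)
t=viewer.get_image("top"); save(t,"pics/t11.png",(60,130,260,240),4)
(a,b),r=blobs(t,"yellow"); print(a,b,r,onplane(t,[a],[b],.014)[0].round(4))
E
```

```text
time: 21.22
position: [0.5517, -0.2177, 0.0987]
tool_rot: [0.001, 1.571, 0.001]
ft_force: [0.7, 0.8, 0.8]
grip_width: 1.0
t 21.22 pos [ 0.5517 -0.2177  0.0987] jaw -0.0 F [0.7 0.8 0.8] w 1.0  -> x,y,z: [ 2.042 -0.109 -0.006] twist -0.0 dist mm 82
204.813720703125 178.30392456054688 10.836203575134277 [0.5824 0.0724 0.014 ]
```

View pics/w11c.png

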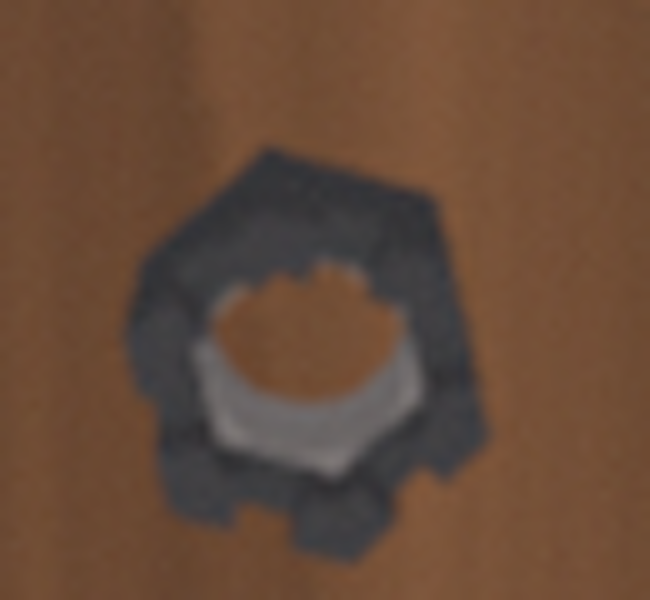

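View pics/w11.png

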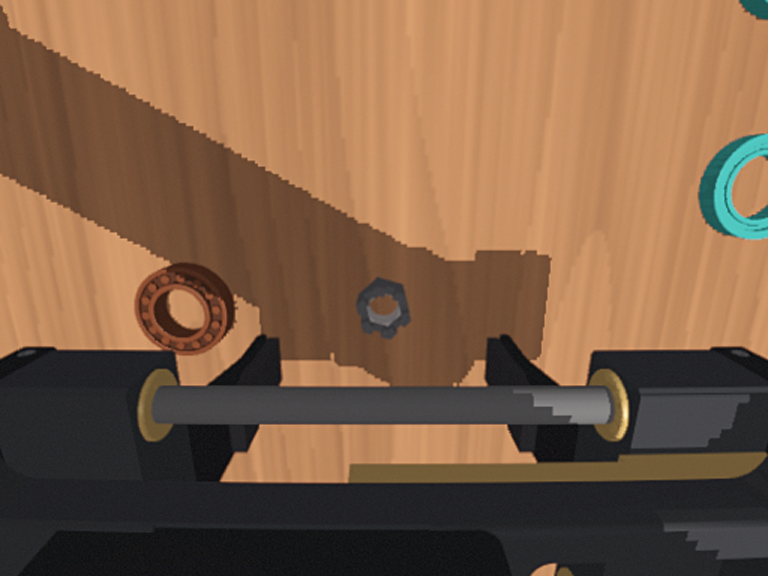

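View pics/t11.png

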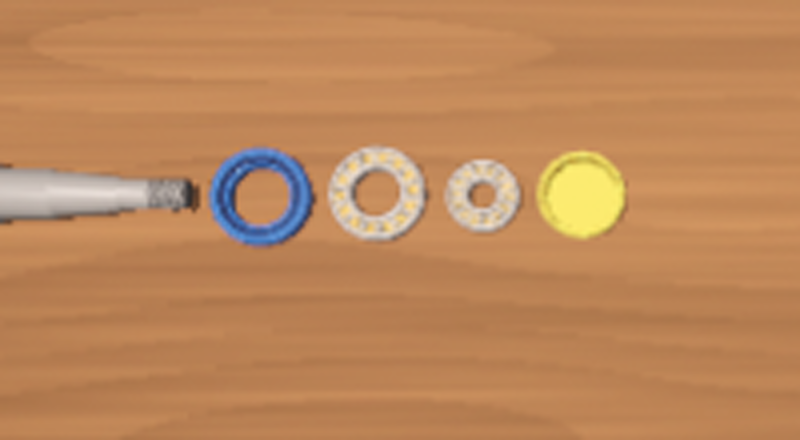

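The row is laid: seal (262,197), large bearing (377,193), small bearing (483,195) and cap (582,195) in the crop. The nut is at (384,308) in the wrist view. I'll fit its position and hex angle with a projected prism.

```bash
cat >> h.py <<'E'
def project(im,P):
    Rm=rot(im["attitude"]);p=(P-np.array(im["xyz"]))@Rm; q=p*np.array([1,-1,-1])
    return cv2.projectPoints(q.astype(float),np.zeros(3),np.zeros(3),np.array(im["K"]),np.array(im["dist_coeffs"]))[0].reshape(-1,2)
def hexsil(im,x,y,th,z0=0,S=8,box=None):
    a=th+np.radians(30)+np.arange(6)*np.pi/3; r=.0346/2
    P=np.array([[x+r*np.cos(t),y+r*np.sin(t),z0+z] for t in a for z in(0,.024)])
    q=(project(im,P)-np.array(box[:2])+.5)*S
    m=np.zeros(((box[3]-box[1])*S,(box[2]-box[0])*S),np.uint8)
    cv2.fillConvexPoly(m,cv2.convexHull(q.astype(np.float32)).astype(np.int32),1); return m
E
python3 - <<'E'
from h import *
from scipy.optimize import minimize
im=np.load("w11.npy",allow_pickle=True).item(); box=(225,170,290,230); S=8
c=im["pixels"][box[1]:box[3],box[0]:box[2]]
big=cv2.resize(c,None,fx=S,fy=S,interpolation=cv2.INTER_LINEAR)
h=cv2.cvtColor(big,cv2.COLOR_RGB2HSV); m=(h[...,1]<75).astype(np.uint8)
n,l,s,_=cv2.connectedComponentsWithStats(m); k=1+s[1:,4].argmax(); m=(l==k).astype(np.uint8)
ys,xs=np.nonzero(m); mm=np.zeros_like(m); cv2.fillConvexPoly(mm,cv2.convexHull(np.stack([xs,ys],1).astype(np.int32)),1)
def cost(p):
    q=hexsil(im,p[0]/1000,p[1]/1000,np.radians(p[2]),0,S,box); return 1-(q&mm).sum()/(q|mm).sum()
res=[]
for th in range(0,60,5):
    r=minimize(cost,[552,-221,th],method="Nelder-Mead",options=dict(initial_simplex=np.array([[552,-221,th],[556,-221,th],[552,-217,th],[552,-221,th+4]]))); res.append((r.fun,r.x))
res.sort(key=lambda a:a[0])
for f,x in res[:5]: print(round(f,3),x.round(2),"normal angle mod60",(x[2]%60).round(1))
x=res[0][1]; q=hexsil(im,x[0]/1000,x[1]/1000,np.radians(x[2]),0,S,box)
e=cv2.Canny(q*255,50,100); big[e>0]=(0,255,0); cv2.imwrite("pics/nutfit.png",big[:,:,::-1])
E
```

```text
0.012 [ 551.89 -223.58   13.54] normal angle mod60 13.5
0.012 [ 551.87 -223.61   73.2 ] normal angle mod60 13.2
0.012 [ 551.86 -223.63   73.25] normal angle mod60 13.2
0.012 [ 551.97 -223.62   13.13] normal angle mod60 13.1
0.012 [ 551.87 -223.64   13.29] normal angle mod60 13.3
```

View pics/nutfit.png

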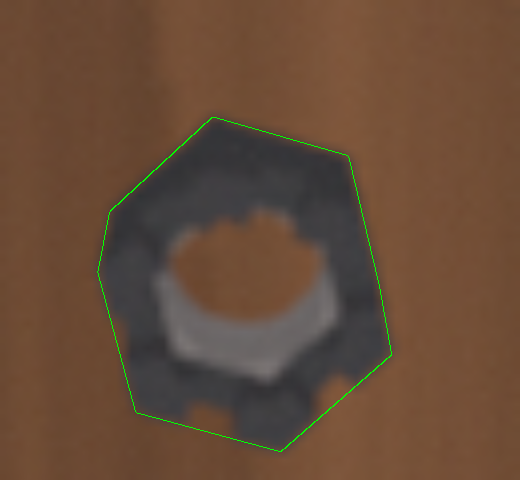

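Fit overlap is 0.99: nut at (0.552, −0.2236), flat normal at 13.3°. I'll twist to match, then descend to grip only its top 8 mm.

```bash
python3 -m creep '[{"fingers":1,"x":0.6,"y":-0.13,"z":0,"twist":-1.3},{"fingers":1,"x":1.2,"y":-0.13,"z":0,"twist":-2.66},{"fingers":1,"x":1.2,"y":-0.13,"z":0,"twist":-2.66},{"fingers":1,"x":1.2,"y":-0.13,"z":0,"twist":-2.66}]'; python3 go.py .552 -.2236 .0158 13.3
```

```text
time: 21.65
position: [0.5509, -0.222, 0.05]
tool_rot: [-0.18, 1.566, 0.182]
ft_force: [0.2, 0.1, 0.9]
grip_width: 1.003
t 21.65 pos [ 0.5509 -0.222   0.05  ] jaw 13.21 F [0.2 0.1 0.9] w 1.003  -> x,y,z: [ 0.855 -0.048  0.019] twist -0.02 dist mm 34
```

```bash
python3 -m creep '[{"fingers":1,"x":0.5,"y":-0.04,"z":0.02,"twist":0},{"fingers":1,"x":0.85,"y":-0.04,"z":0.02,"twist":0},{"fingers":1,"x":0.85,"y":-0.04,"z":0.02,"twist":0},{"fingers":0.25,"x":0.85,"y":-0.04,"z":0.02,"twist":0},{"fingers":0.25,"x":0.85,"y":-0.04,"z":0.02,"twist":0},{"fingers":0.25,"x":0.85,"y":-0.04,"z":0.02,"twist":0},{"fingers":0.25,"x":0.85,"y":-0.04,"z":0.02,"twist":0},{"fingers":0.25,"x":0.85,"y":-0.04,"z":0.02,"twist":0},{"fingers":0.25,"x":0.85,"y":-0.04,"z":0.02,"twist":0},{"fingers":0.25,"x":0.85,"y":-0.04,"z":0.02,"twist":0},{"fingers":0.25,"x":0.85,"y":-0.04,"z":0.02,"twist":0},{"fingers":0.25,"x":0.85,"y":-0.04,"z":0.02,"twist":0},{"fingers":0.25,"x":0.85,"y":-0.04,"z":0.02,"twist":0},{"fingers":0.25,"x":0.85,"y":-0.04,"z":0.02,"twist":0}]' 25; python3 go.py .583 .0715 .06 13.3
```

```text
time: 22.82
position: [0.5526, -0.2253, 0.017]
tool_rot: [-0.182, 1.563, 0.182]
ft_force: [-0.3, -0.8, 0.7]
grip_width: 0.339
t 22.82 pos [ 0.5526 -0.2253  0.017 ] jaw 13.28 F [-0.3 -0.8  0.7] w 0.339  -> x,y,z: [-1.075  7.046  2.442] twist -0.0 dist mm 301
```

```bash
python3 -m creep '[{"fingers":0.25,"x":-0.5,"y":0,"z":0,"twist":0},{"fingers":0.25,"x":-1.1,"y":0.2,"z":0.05,"twist":0},{"fingers":0.25,"x":-1.1,"y":7,"z":2.44,"twist":0},{"fingers":0.25,"x":-1.1,"y":7,"z":2.44,"twist":0},{"fingers":0.25,"x":-1.1,"y":7,"z":2.44,"twist":0},{"fingers":0.25,"x":-1.1,"y":7,"z":2.44,"twist":0},{"fingers":0.25,"x":-1.1,"y":7,"z":2.44,"twist":0},{"fingers":0.25,"x":-1.1,"y":7,"z":2.44,"twist":0},{"fingers":0.25,"x":-1.1,"y":7,"z":2.44,"twist":0},{"fingers":0.25,"x":-1.1,"y":7,"z":2.44,"twist":0},{"fingers":0.25,"x":-1.1,"y":7,"z":2.44,"twist":0},{"fingers":0.25,"x":-1.1,"y":7,"z":2.44,"twist":0},{"fingers":0.25,"x":-1.1,"y":7,"z":2.44,"twist":0},{"fingers":0.25,"x":-1.1,"y":7,"z":2.44,"twist":0},{"fingers":0.25,"x":-1.1,"y":7,"z":2.44,"twist":0}]'; python3 go.py .583 .0715 .0195 13.3;  python3 - <<'E'
from h import *
im=viewer.get_image("wrist"); save(im,"pics/w12.png",s=1.5); np.save("w12.npy",im,allow_pickle=True)
E
```

```text
time: 24.07
position: [0.5834, 0.0679, 0.061]
tool_rot: [-0.18, 1.563, 0.18]
ft_force: [-0.3, -0.0, -1.1]
grip_width: 0.336
t 24.07 pos [0.5834 0.0679 0.061 ] jaw 13.12 F [-0.3 -0.  -1.1] w 0.336  -> x,y,z: [1.038 0.089 0.012] twist -0.04 dist mm 42
```

View pics/w12.png

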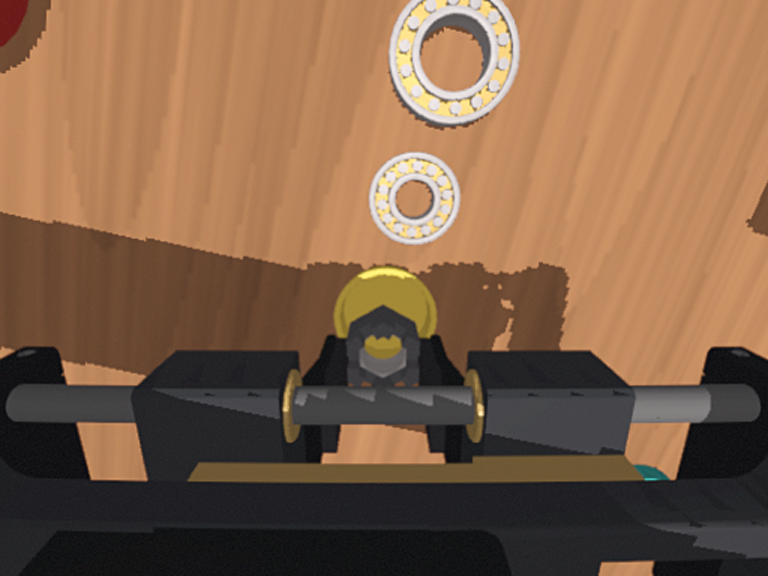

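Run:
```python
from h import *
im=np.load("w12.npy",allow_pickle=True).item()
h=cv2.cvtColor(im["pixels"],cv2.COLOR_RGB2HSV).astype(int)
m=(h[...,0]>=20)&(h[...,0]<=34)&(h[...,1]>150)&(h[...,2]>60); m[:, :210]=0; m[:,305:]=0; m[:170]=0;m[260:]=0
n,l,s,_=cv2.connectedComponentsWithStats(m.astype(np.uint8)); m=l==(1+s[1:,4].argmax())
# upper outline: topmost per column
pts=[]
for u in range(512):
    v=np.nonzero(m[:,u])[0]
    if len(v): pts.append([u,v.min()-.5])
pts=np.array(pts); w=onplane(im,pts[:,0],pts[:,1],.0155)
from scipy.optimize import least_squares
r=least_squares(lambda c:np.hypot(w[:,0]-c[0],w[:,1]-c[1])-.027,[.583,.071],loss="soft_l1",f_scale=.0005)
print("cap",r.x, np.abs(r.fun).mean(), len(pts), pts[0],pts[-1])
t=telemetry.get_state()["position"]; print(t)
big=im["pixels"][165:270,195:320].copy(); big=cv2.resize(big,None,fx=6,fy=6)
for x,y,rr,z,c in((*r.x,.027,.0155,(0,255,0)),):
    a=np.linspace(0,2*np.pi,100); q=(project(im,np.stack([x+rr*np.cos(a),y+rr*np.sin(a),z+0*a],1))-[195,165]+.5)*6
    cv2.polylines(big,[q.astype(np.int32)],True,c,1)
# nut predicted from TCP
M=rot(telemetry.get_state()["tool_rot"]); d=M[:,2]*0
for off,c in((.0,(255,0,0)),(.002,(0,0,255))):
    x,y=t[0]-.0005,t[1]+off; th=np.radians(13.3)+np.radians(30)+np.arange(6)*np.pi/3
    q=(project(im,np.stack([x+.0173*np.cos(th),y+.0173*np.sin(th),np.full(6,t[2]+.007)],1))-[195,165]+.5)*6
    cv2.polylines(big,[q.astype(np.int32)],True,c,1)
cv2.imwrite("pics/capfit.png",big[:,:,::-1])
```

```text
cap [0.58387474 0.07112494] 0.0002994924380696065 68 [223.  203.5] [290.  203.5]
[0.58334862 0.06827687 0.06102454]
```

View pics/capfit.png

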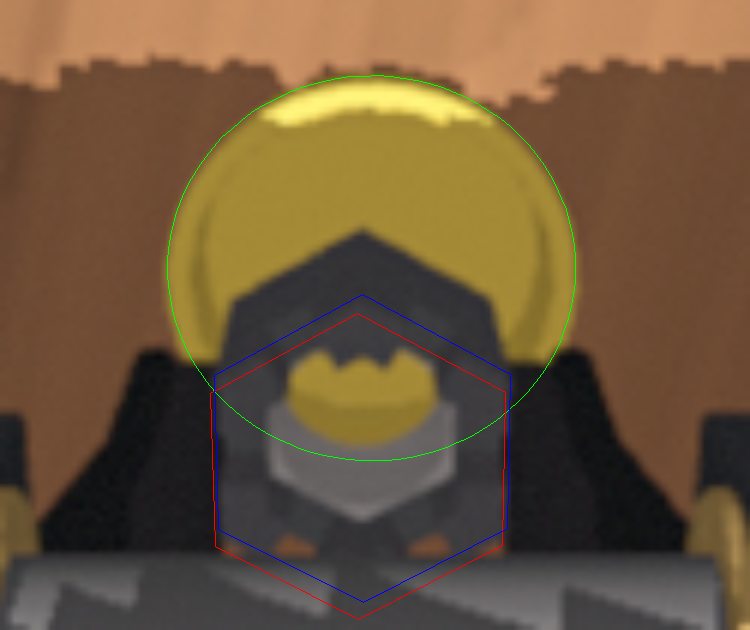

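The cap fits at (0.584, 0.071). The held nut is about 1 mm from that, and clearance is 6.7 mm. Lowering.

```bash
python3 -m creep '[{"fingers":0.25,"x":0.3,"y":0,"z":0.01,"twist":0},{"fingers":0.25,"x":0.6,"y":0,"z":0.01,"twist":0},{"fingers":0.25,"x":0.85,"y":0,"z":0.01,"twist":0},{"fingers":0.25,"x":0.98,"y":0,"z":0.01,"twist":0},{"fingers":0.25,"x":1.03,"y":0,"z":0.01,"twist":0},{"fingers":0.25,"x":1.03,"y":0,"z":0.01,"twist":0},{"fingers":0.25,"x":1.03,"y":0,"z":0.01,"twist":0}]'; python3 go.py .5835 .071 .0195 13.3
```

```text
time: 24.7
position: [0.5831, 0.0696, 0.0193]
tool_rot: [-0.182, 1.565, 0.182]
ft_force: [-2.1, 0.8, 2.3]
grip_width: 0.337
t 24.7 pos [0.5831 0.0696 0.0193] jaw 13.27 F [-2.1  0.8  2.3] w 0.337  -> x,y,z: [-0.004  0.032  0.017] twist -0.01 dist mm 1
```

Seated: z is as predicted, with light contact. Release, rise and retreat.

```bash
python3 -m creep '[{"fingers":0.5,"x":0,"y":0,"z":0,"twist":0},{"fingers":0.7,"x":0,"y":0,"z":0,"twist":0},{"fingers":0.8,"x":0,"y":0,"z":0,"twist":0},{"fingers":0.8,"x":0,"y":0,"z":0,"twist":0},{"fingers":0.8,"x":-0.4,"y":0,"z":0,"twist":0},{"fingers":0.8,"x":-1.2,"y":0,"z":0,"twist":0},{"fingers":0.8,"x":-2.2,"y":0,"z":0,"twist":0},{"fingers":0.8,"x":-2.8,"y":-1,"z":0,"twist":0},{"fingers":0.8,"x":-2.8,"y":-5,"z":0,"twist":0},{"fingers":0.8,"x":-2.8,"y":-5,"z":0,"twist":0},{"fingers":0.8,"x":-2.8,"y":-5,"z":0,"twist":0},{"fingers":0.8,"x":-2.8,"y":-5,"z":0,"twist":0},{"fingers":0.8,"x":-2.8,"y":-5,"z":0,"twist":0},{"fingers":0.8,"x":-2.8,"y":-5,"z":0,"twist":0}]'
python3 - <<'E'
from h import *
t=viewer.get_image("top"); save(t,"pics/t13.png",(60,130,260,240),4); s=viewer.get_image("scene"); save(s,"pics/s13.png",(210,140,400,280),4)
save(t,"pics/t13f.png",s=1.5); np.save("top13.npy",t,allow_pickle=True)
E
```

```text
time: 25.87
position: [0.6293, -0.1292, 0.1318]
tool_rot: [-0.178, 1.564, 0.175]
ft_force: [0.3, -0.6, -0.1]
grip_width: 0.8
```

View pics/t13.png

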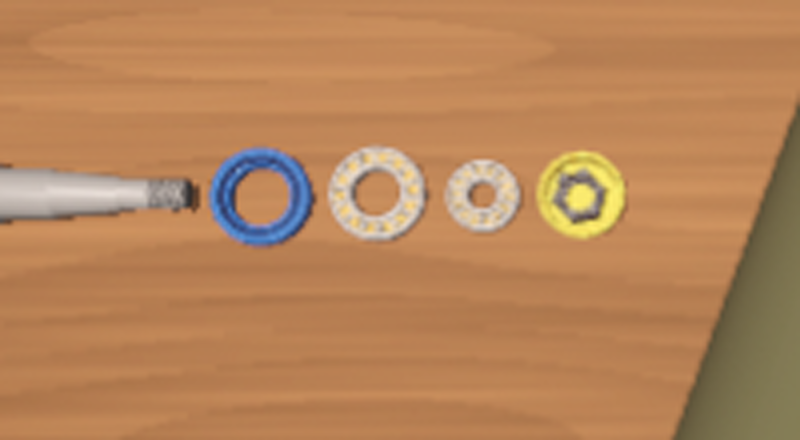

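View pics/s13.png

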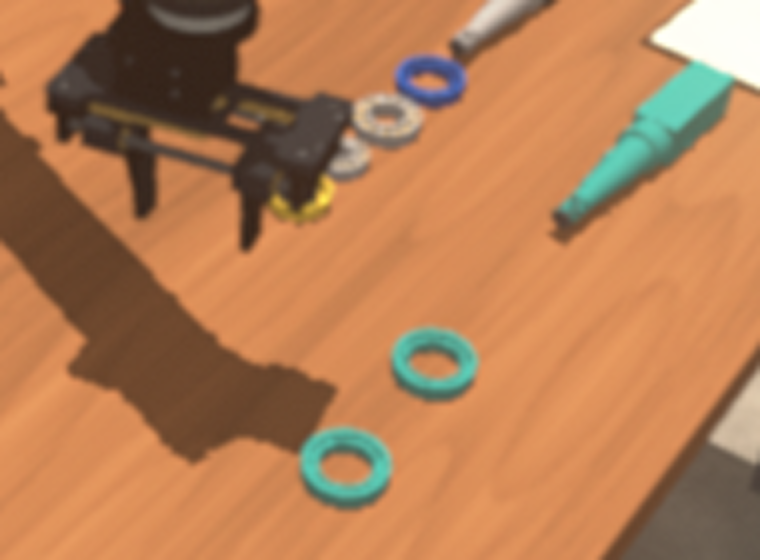

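View pics/t13f.png

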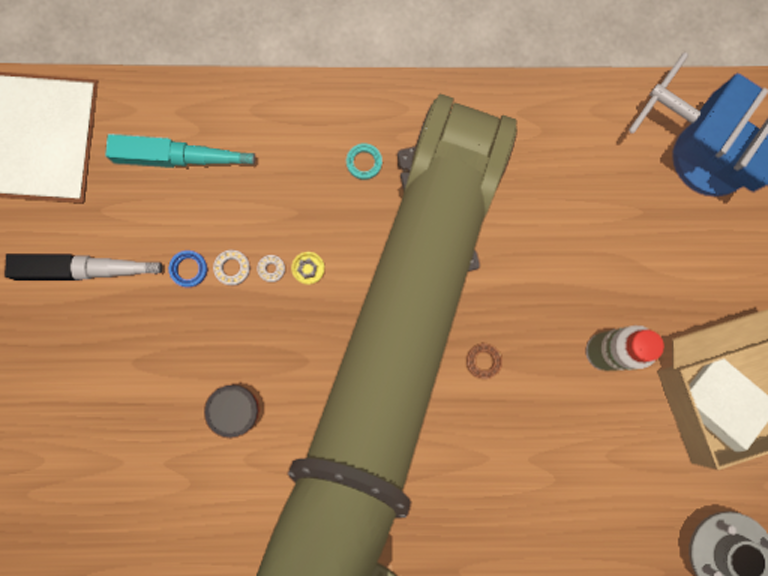

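The top view shows tip, seal (262,197), large bearing (377,193), small bearing (483,195), and cap with the nut inside it (581,195), in one line. The old bearing, tub and can are unmoved. One final numeric check before I hand in.

```bash
python3 -m creep '[{"fingers":0.8,"x":0,"y":0,"z":0,"twist":0},{"fingers":0.8,"x":0,"y":0,"z":0,"twist":0},{"fingers":0.8,"x":0,"y":0,"z":0,"twist":0}]'
python3 - <<'E'
from h import *
im=viewer.get_image("top")
vv,uu=np.mgrid[0:384,0:512]
W=world(im,uu.ravel(),vv.ravel(),im["z_map"].ravel()).reshape(384,512,3)
W[im["z_map"]<.3]=0
m=(W[...,2]>.005); m[:165]=0;m[195:]=0;m[:,:112]=0;m[:,220:]=0
n,l,s,_=cv2.connectedComponentsWithStats(m.astype(np.uint8)); pv=None;tip=np.array([.5842,.316])
for k in sorted([k for k in range(1,n) if s[k,4]>60],key=lambda k:s[k,0]):
    ys,xs=np.nonzero(l==k);(a,b),r=cv2.minEnclosingCircle(np.stack([xs,ys],1).astype(np.float32))
    p=onplane(im,[a],[b],.01)[0]; z=W[l==k][:,2]
    print("px",(round(a,1),round(b,1)),"pos",p[:2].round(4),"x_sp",round(tip[1]-p[1],4),"y_sp~",round(p[0]-tip[0],4),"prev",None if pv is None else np.linalg.norm(p-pv).round(4),"z50/95",np.percentile(z,[50,95]).round(4)); pv=p
E
```

```text
time: 26.22
position: [0.6298, -0.123, 0.1317]
tool_rot: [-0.183, 1.563, 0.185]
ft_force: [0.5, 0.7, 0.4]
grip_width: 0.802
px (124.7, 179.0) pos [0.582  0.2751] x_sp 0.0409 y_sp~ -0.0022 prev None z50/95 [0.0128 0.0167]
px (153.5, 178.1) pos [0.584  0.2028] x_sp 0.1132 y_sp~ -0.0002 prev 0.0723 z50/95 [0.0145 0.0194]
px (180.3, 177.7) pos [0.5849 0.1351] x_sp 0.1809 y_sp~ 0.0007 prev 0.0677 z50/95 [0.0129 0.0176]
px (205.5, 178.4) pos [0.5829 0.071 ] x_sp 0.245 y_sp~ -0.0013 prev 0.0641 z50/95 [0.0161 0.0276]
```

All spacings and offsets are well inside the limits, and the nut top at 27 mm matches a nut standing on the cap floor. Handing in.

```bash
python3 -c "
from bench import workorder; print(workorder.close_job())"
```

```text
the job is handed in; nothing more can be done
None
```

I laid the kit out in a straight row off the black stub axle's tip: blue seal, large bright bearing, small bright bearing, yellow dust cap. The castle nut stands slots up in the cap. The job was handed in at about 26 s of the 118 s allowed; handing in gave no verdict.

The last top-camera check showed:
- **Tip to seal:** the seal centre is 41 mm from the tip (34–58 allowed), a gap of about 10–11 mm. That is tighter than the 15 mm asked, but inside the tolerance.
- **Neighbouring centres:** 72 mm (63.5–87.5 allowed), 68 mm (55–79) and 64 mm (52.5–76.5). These are gaps of about 12–16 mm.
- **Line:** every centre is within about 2 mm of the axle's line (15 allowed).
- **Nut:** its top reads about 27 mm above the bench, against 26.5 mm expected when it stands on the cap floor.
- **Bearings:** both were lowered until the wrist force showed contact, then released.
- **Other things:** in the pictures the rusty bearing, grease tub, spray can and turquoise look-alikes had not moved, except the turquoise ring hidden under the arm in the last top view, which the scene view showed. The gripper was clear of everything.

No check failed. The wrist and top cameras disagreed by 1–3 mm on some positions, well within the limits.

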